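Kit the bench lamp's optical stack

TASK

Kit the optics for the bench lamp in the four-pin holder: first the black spacer, on it the pale-blue glass lens blank, and on top the brass retaining ring, each lying flat and fully down between the pins. Lay the spare amber filter flat in the middle of the blue pad. Let go of everything and leave the vial, cassettes, brush and reagent bottle where they are.

Things in the scene. Friction and masses are not known exactly. Their poses are not given: they have to be found in the camera images.
- spacer_center (a point): Black plastic spacer, a loose flat ring: outer diameter 52 mm, hole 34 mm, 14 mm thick, lying flat on the bench. Point: on its axis, half-way up. z is the ring's axis.
- lens_center (a point): Pale-blue clear lens blank, a loose solid glass disc: diameter 52 mm, 12 mm thick, both faces flat, lying flat on the bench. Point: its centre. z is the disc's axis.
- retainer_center (a point): Brass (gold-coloured) retaining ring, loose: outer diameter 52 mm, hole 37 mm, 14 mm thick, lying flat on the bench. Point: on its axis, half-way up. z is the ring's axis.
- filter_center (a point): Amber (orange) glass filter, a loose solid disc: diameter 52 mm, 12 mm thick, both faces flat, lying flat on the bench. Point: its centre. z is the disc's axis.
- holder_seat (a point): Fixed optics holder: grey 92 x 92 mm plate, 12 mm high, with four 6 mm pins 38 mm tall (top 5 mm tapered) at x, y = +-21.9 mm in this frame; a 52 mm disc fits between them with 2 mm play. Neighbouring pins leave a 37.8 mm opening for a finger on each side (+-x, +-y). Point: centre of the plate's top; x, y along its edges, z up; yaw within 20 deg. The 40 mm stack ends 2 mm above the pins.
- pad_top (a point): Blue storage pad, fixed: a flat round disc, diameter 90 mm, 8 mm high. Point: centre of its top face; z up.
- vial_mid (a point): Bystander: loose small green glass vial with a white cap, upright, diameter 26 mm, 45 mm high. Point: its centre.
- cassettes_mid (a point): Bystander: loose bundle of three tissue cassettes (white, pink, green), 40 x 28 mm (x, y), 18 mm high in all. Point: its centre.
- brush_grip (a point): Bystander: loose small brush lying along its x axis, 150 mm long, up to 30 mm wide. Point: on its handle.
- reagent_mid (a point): Bystander: loose amber reagent bottle with a white cap, upright, diameter 54 mm, 110 mm high, at the right edge of the working area. Point: its centre.

How it is judged:
On the way, in this order (a step that is already met when the one before it is completed fails the run):
1. the black spacer lies flat on the holder's plate between the pins (horizontal distance between spacer_center and holder_seat below 0.005 m and z of spacer_center in the frame of holder_seat between 0.003 and 0.011 m and angle between the z axis of spacer_center and the z axis of holder_seat, either way round below 0.12 rad), for 0.2 s.
2. the lens blank lies flat on the spacer in the holder (all of step 1 and horizontal distance between lens_center and holder_seat below 0.005 m and z of lens_center in the frame of holder_seat between 0.016 and 0.024 m and angle between the z axis of lens_center and the z axis of holder_seat, either way round below 0.12 rad), for 0.2 s.
3. the brass retaining ring lies flat on the lens blank in the holder (horizontal distance between each of lens_center, retainer_center and holder_seat below 0.005 m and z of lens_center in the frame of holder_seat between 0.016 and 0.024 m and angle between the z axis of each of lens_center, retainer_center and the z axis of holder_seat, either way round below 0.12 rad and z of retainer_center in the frame of holder_seat between 0.029 and 0.037 m), for 0.2 s.
At the end, for the whole second after the job is handed in: In the holder, from the plate up: spacer, lens, retaining ring, each within 5 mm of its axis, centres 7, 20 and 33 mm (+-4) above the plate, flat to 0.12 rad; amber filter flat on the pad, within 15 mm of its centre; all released and at rest (all of step 1 and all of step 3 and horizontal distance between filter_center and pad_top below 0.015 m and z of filter_center in the frame of pad_top between 0.002 and 0.01 m and angle between the z axis of filter_center and the z axis of pad_top, either way round below 0.12 rad and linear speed of each of spacer, lens, retainer, filter below 0.02 m/s); the robot touches nothing.
It fails at once if the vial was moved more than 25 mm or knocked over (distance of vial_mid from where it was at the start of the episode above 0.025 m or angle between vial_mid's own z axis and vertical above 0.5 rad).
It fails at once if the cassette bundle was moved more than 25 mm or knocked over (distance of cassettes_mid from where it was at the start of the episode above 0.025 m or angle between cassettes_mid's own z axis and vertical above 0.5 rad).
It fails at once if the reagent bottle was moved more than 25 mm or knocked over (distance of reagent_mid from where it was at the start of the episode above 0.025 m or angle between reagent_mid's own z axis and vertical above 0.5 rad).
It fails at once if the brush was moved more than 25 mm (distance of brush_grip from where it was at the start of the episode above 0.025 m).
It also fails if it takes over 109 s, if anything falls off the work surface, if the arm or the gripper's body presses on something with over 40 N, if the wrist force passes 120 N, or if a joint passes its speed limit or range.

ROBOT

A 6-joint arm with a two-finger parallel gripper is mounted at the origin on the work surface. World frame = base frame: x ahead of the robot, y to its left, z up, the work surface at z = 0. Lengths are in m, angles in rad, forces in N, time in s.
With the tool pointing down it reaches from about 0.3 to 0.875 m from the base axis. Payload 6.4 kg.
Tool frame: the origin (TCP) lies at the very end of the fingers, on their centre line; the grasp point (between the pads) lies tcp_to_grasp behind it (tcp_to_grasp is the distance from the TCP to the grasp point, in m); x points along the fingers, y is the direction in which the jaws open and shut, and the axes are right-handed (so a half turn about x gives the same grasp; the last joint's range is limited). The gripper opens to 88 mm and grips with 3 to 60 N. Pads are 18 mm wide; open, the fingers measure 123 mm over their backs; the gripper's body (75 mm by 187 mm) begins 45 mm behind the grasp point.
Start: joints at [1.019, 0.181, 1.607, -0, 1.354, -0.206], TCP at [0.195, 0.541, 0.201] pointing down, gripper open.
Joint ranges: [-2.99, 2.99], [-0.89, 2.07], [0.3, 2.58], [-1.14, 4.28], [0, 2.63], [-3.12, 3.12]. Speed limits (rad/s): [2.57, 2.57, 3.01, 3.14, 3.14, 3.14].

INTERFACE

Orientations are given as [roll, pitch, yaw] about the fixed x, y, z axes, in that order (R = Rz(yaw) Ry(pitch) Rx(roll)).
In Python, from bench import state, capture, job_done, recognise, tcp_to_grasp gives the robot as it stands.
- The arm moves only by the tool play_rows, never from a script. Its argument "steps" is one flat list of numbers, 6 for each row, row after row: the shift along the tool's x, y, z in m, then the turn, a rotation vector about the tool's x, y, z in degrees. In form: [tx, ty, tz, ax, ay, az, tx, ty, tz, ax, ay, az, ...]. A call has 1 to 20 rows; each row is the pose to reach, as a shift and turn from the pose commanded when the call began, along the tool's axes at that moment; what a row does not reach only later rows make up. A row lasts 1/10 s, in which the tool goes at most 50 mm and 8.59 degrees, less where a joint would pass 70% of its speed; a pose out of reach is approached as far as the arm can. A call with a gripper value outside its range is refused whole. "fingers" is the closure in counts, from 0 (fully open) to 255 (shut), set as the call begins (left out, the last holds). The fingers move at their own pace and stop on an object; "force" is the grip in N (left out, the last holds). Time passes only in rows, so rows that repeat a pose let the fingers close. It gives the time, the measured TCP pose, the force and the opening at its end, in the units of the state.
- state(): the state, without advancing time (a new reading comes with each control period).
- capture(name): name is "scene" or "top"; returns a dict with "pixels" (384x512x3 uint8, red, green, blue), "K" (3x3 intrinsics, pixels), "extrinsics" (4x4, takes a point from world to camera coordinates). Camera axes: x right, y down, z forward; pixel columns grow to the right and rows downward; lengths in m; the calibration is good to about 2 mm. A picture is of the moment at which its call begins. There is no depth.
- job_done(): hands the job in, once; it reports no verdict.
Trained networks look in a picture, given as the dict that the camera call returned (one of the last four; its "shot" number tells which), for a name from the list of things; names that differ only in an ending like _2 or _b are one class to them, and where a whole thing is asked for, a point or a joint stands for the part that bears it (a point fixed in the world has none). Each returns a list of dicts, best first, with "conf" (0 to 1); they miss things now and then, are a little off and sometimes report something else, mostly with a low value. They report only what shows in the picture. A call takes as long as a camera call.
- recognise(picture, query): "box" ([left, top, right, bottom] as shares, 0 to 1, of the picture: columns of its width, rows of its height, round what is visible of it).
The state is a dict: "time": time; "q": joint angles; "dq": joint speeds; "tau": joint torques, N m; "tcp_pos": TCP position; "orientation": TCP orientation; "wrist_force": force on the tool from outside, world axes, zero at the start; "ft_torque": the same for the moment, N m; "opening": finger opening in m.
Only numpy, scipy, OpenCV 4.12 (cv2) and the standard library are available. Lean on these libraries where they do the work, as an engineer would, in place of code of your own. Each camera call takes 0.05 s, during which the arm holds its last target.

## Working session

There is one attempt and no reset: what is moved stays moved. The work goes in short steps, Python scripts to look and compute and a tool call to move; the robot and the scene stay as the last step left them, time stands still between calls to the robot, and variables do not carry over. Pictures are saved under pics/ and viewed, and the job is handed in when it is done.

Besides the shell and the picture viewer there is one more tool, called after ">>>" as a command line: name --argument value ..., lists and objects as JSON in quotes. play_rows: Moves the arm, as the interface text tells. Its arguments: {"type":"object","properties":{"steps":{"type":"array"},"fingers":{"type":"number"},"force":{"type":"number"}},"required":["steps"]}

```bash
mkdir -p pics; cat > h.py <<'E'
import numpy as np,cv2
from bench import *
def save(p,n): cv2.imwrite('pics/'+n,cv2.cvtColor(p['pixels'],cv2.COLOR_RGB2BGR))
def ray(p,u,v,z):
    E=p['extrinsics'];R=E[:3,:3];t=E[:3,3];c=-R.T@t
    d=R.T@np.linalg.inv(p['K'])@np.array([u,v,1.]);return c+d*(z-c[2])/d[2]
def proj(p,P):
    E=p['extrinsics'];q=p['K']@(E[:3,:3]@np.array(P)+E[:3,3]);return q[:2]/q[2]
E
python3 - <<'E'
from h import *
print(state(),tcp_to_grasp)
for n in('scene','top'):
    p=capture(n);save(p,n+'0.png');print(n,p['pixels'].shape,p['K'].tolist(),p['extrinsics'].round(4).tolist())
    for q,z in dict(spacer_center=.007,lens_center=.006,retainer_center=.007,filter_center=.006,holder_seat=.012,pad_top=.008,vial_mid=.022,cassettes_mid=.009,brush_grip=.01,reagent_mid=.055).items():
        for d in recognise(p,q)[:2]:
            b=np.array(d['box'])*[512,384,512,384];print(q,round(d['conf'],2),b.round(1),ray(p,(b[0]+b[2])/2,(b[1]+b[3])/2,z).round(4))
E
```

```text
{'time': 0.0, 'q': array([ 1.01871008e+00,  1.81522661e-01,  1.60800996e+00, -1.03564539e-06,
        1.35378351e+00, -2.06254113e-01]), 'dq': array([-0.00084142,  0.00071913, -0.00085707,  0.0009333 , -0.00075443,
       -0.00205937]), 'tau': array([-1.18870055e-03, -4.33845377e+01, -3.41867030e+01,  7.03758001e-02,
        3.81725526e-02, -1.01779237e-04]), 'tcp_pos': array([0.19455143, 0.54045014, 0.19961958]), 'orientation': array([-1.77646386,  1.56907284, -2.12229576]), 'wrist_force': array([-0.55839251,  0.72149811, -1.23321043]), 'ft_torque': array([-0.01421122, -0.04368981,  0.01891675]), 'opening': 0.08803032051405452} 0.0187
scene (384, 512, 3) [[425.0053998042339, 0.0, 258.85638989190403], [0.0, 425.0053998042339, 191.29090183918666], [0.0, 0.0, 1.0]] [[-0.8462, 0.5329, -0.0072, 0.5324], [0.3087, 0.4792, -0.8216, -0.0765], [-0.4344, -0.6975, -0.57, 1.2347], [0.0, 0.0, 0.0, 1.0]]
spacer_center 0.59 [193.8 189.7 216.4 205.9] [ 0.6567 -0.2164  0.007 ]
lens_center 0.77 [294.6 304.2 323.8 329.2] [0.6622 0.227  0.006 ]
retainer_center 0.74 [309.1 214.6 330.9 232.8] [0.4746 0.02
[... 1182 characters left out ...]
1.8 237.4] [0.4649 0.0168 0.007 ]
filter_center 0.8 [133.7 207.7 152.4 230. ] [0.4943 0.222  0.006 ]
holder_seat 0.71 [285.6 196.6 319.8 239.2] [ 0.4875 -0.239   0.012 ]
holder_seat 0.26 [201.5 146.2 231.  176.7] [0.6579 0.0095 0.012 ]
pad_top 0.86 [202.9 147.8 234.3 178.3] [0.6537 0.003  0.008 ]
pad_top 0.26 [251.3 162.8 272.6 212.9] [ 0.5778 -0.123   0.008 ]
vial_mid 0.4 [176.5 164.6 185.2 175.7] [0.6321 0.1114 0.022 ]
cassettes_mid 0.73 [171.5 201.4 184.5 217.5] [0.5192 0.1212 0.009 ]
cassettes_mid 0.22 [287.2 153.9 304.4 170.3] [ 0.6525 -0.2247  0.009 ]
brush_grip 0.81 [252.9 163.6 274.1 213.7] [ 0.5752 -0.1274  0.01  ]
reagent_mid 0.88 [362.  180.5 386.  199.7] [ 0.5597 -0.4388  0.055 ]
```

```bash
python3 - <<'E'
import cv2
a=cv2.imread('pics/scene0.png');cv2.imwrite('pics/scene0b.png',cv2.resize(a[100:350,160:420],None,fx=2.4*1.25,fy=2.4,interpolation=2) if 0 else cv2.resize(a[110:345,170:420],None,fx=2.5,fy=2.5,interpolation=2))
a=cv2.imread('pics/top0.png');cv2.imwrite('pics/top0b.png',cv2.resize(a[120:270,120:400],None,fx=2.8,fy=2.8,interpolation=2))
E
```

```text
(no output)
```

View pics/scene0b.png

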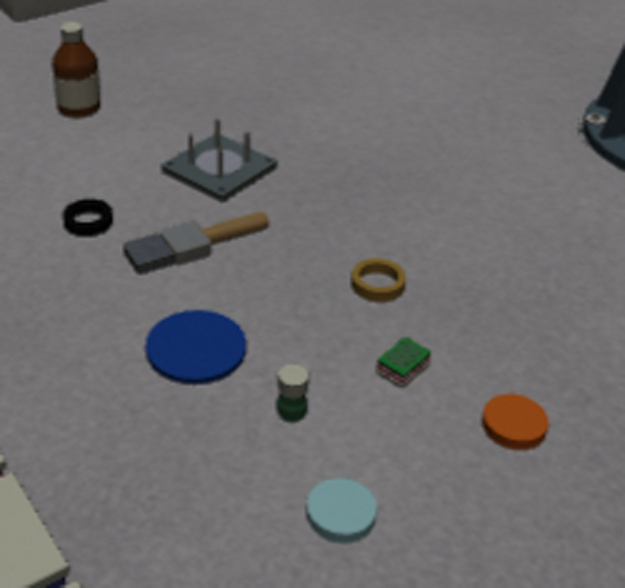

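View pics/top0b.png

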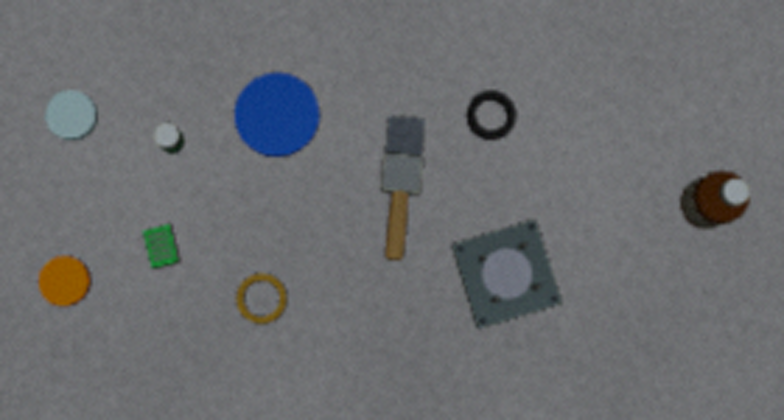

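```bash
cat > seg.py <<'E'
from h import *
from scipy.optimize import least_squares
def big(m,box,pad=6):
    M=np.zeros(m.shape,np.uint8);l,t,r,b=[int(v) for v in box];M[max(t-pad,0):b+pad,max(l-pad,0):r+pad]=1
    m=(m*M).astype(np.uint8);n,L,s,c=cv2.connectedComponentsWithStats(m)
    if n<2:return None
    i=1+s[1:,4].argmax();return np.argwhere(L==i)[:,::-1].astype(np.int32)
def hullc(pts):
    h=cv2.convexHull(np.asarray(pts,np.float32).reshape(-1,1,2));m=cv2.moments(h);return np.array([m['m10'],m['m01']])/m['m00'],m['m00']
def cyl(p,x,y,z0,z1,r):
    a=np.linspace(0,2*np.pi,60);return np.array([proj(p,[x+r*np.cos(t),y+r*np.sin(t),z]) for t in a for z in(z0,z1)])
def fit(p,pts,z0,z1,r,g):
    c,A=hullc(pts)
    s=least_squares(lambda v:hullc(cyl(p,v[0],v[1],z0,z1,r))[0]-c,g)
    return s.x,A,hullc(cyl(p,*s.x,z0,z1,r))[1]
def masks(p):
    a=p['pixels'].astype(int);R,G,B=a[...,0],a[...,1],a[...,2]
    hsv=cv2.cvtColor(p['pixels'],cv2.COLOR_RGB2HSV).astype(int);H,S,V=hsv[...,0],hsv[...,1],hsv[...,2]
    return dict(spacer=V<48,lens=(S>35)&(H>75)&(H<110)&(V>95),retainer=(S>85)&(H<28),filter=(S>150)&(H<20),pad=(S>120)&(H>100)&(H<130))
DIM=dict(spacer=(0,.014,.026),lens=(0,.012,.026),retainer=(0,.014,.026),filter=(0,.012,.026),pad=(0,.008,.045))
E
python3 - <<'E'
from seg import *
G=dict(spacer=(.657,-.22),lens=(.66,.21),retainer=(.47,.02),filter=(.494,.224),pad=(.657,.005))
for n in('scene','top'):
    p=capture(n);M=masks(p)
    for k,g in G.items():
        c=cyl(p,*g,*DIM[k]);b=[*c.min(0)-5,*c.max(0)+5]
        pts=big(M[k],b,3)
        print(n,k,None if pts is None else fit(p,pts,*DIM[k],g))
    a=p['pixels']; c=proj(p,[.485,-.233,.012]).astype(int)
    print(a[c[1]-12:c[1]+12:6,c[0]-30:c[0]+31:3].tolist()[:1])
    cv2.imwrite(f'pics/hold_{n}.png',cv2.resize(cv2.cvtColor(a,4)[c[1]-40:c[1]+35,c[0]-45:c[0]+45],None,fx=8,fy=8,interpolation=0))
E
```

```text
scene spacer (array([ 0.65494227, -0.22153554]), 217.5, 272.5999405158218)
scene lens (array([0.65984811, 0.21500725]), 468.5, 606.9666917328723)
scene retainer (array([0.46680069, 0.02046002]), 284.0, 336.136573266238)
scene filter (array([0.48886034, 0.22241084]), 415.5, 493.70916292164475)
scene pad (array([0.65964288, 0.00261352]), 889.5, 984.2529967783485)
[[[115, 114, 114], [117, 115, 116], [114, 112, 114], [118, 116, 118], [120, 118, 119], [117, 115, 116], [116, 114, 116], [117, 114, 116], [114, 113, 114], [102, 99, 101], [99, 98, 98], [115, 114, 115], [116, 114, 116], [115, 113, 114], [114, 112, 114], [112, 110, 112], [116, 114, 115], [116, 114, 115], [115, 113, 115], [115, 113, 115], [113, 112, 113]]]
top spacer (array([ 0.65640057, -0.22201557]), 209.0, 255.33442680933513)
top lens (array([0.66506739, 0.21973115]), 229.0, 265.52035263506696)
top retainer (array([0.46882813, 0.02124591]), 233.5, 264.20087038958445)
top filter (array([0.49128858, 0.22366669]), 230.0, 276.29799822787754)
top pad (array([0.66216945, 0.0034393 ]), 687.0, 733.7519788842183)
[[[113, 114, 114], [111, 113, 115], [111, 113, 113], [111, 112, 115], [81, 84, 85], [68, 77, 79], [61, 74, 74], [62, 73, 76], [59, 70, 73], [57, 69, 74], [61, 73, 74], [61, 73, 75], [52, 58, 59], [61, 70, 73], [61, 72, 73], [116, 116, 118], [109, 111, 112], [111, 113, 116], [117, 119, 122], [117, 118, 119], [111, 113, 116]]]
```

View pics/hold_top.png

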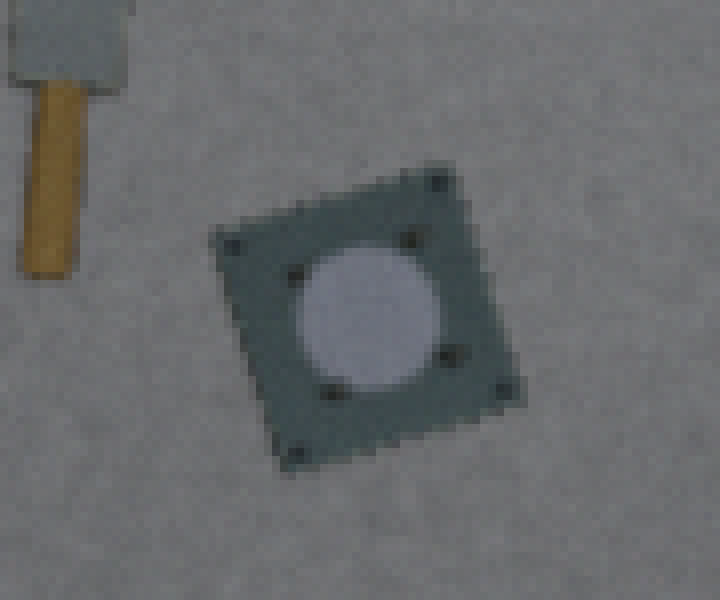

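View pics/hold_scene.png

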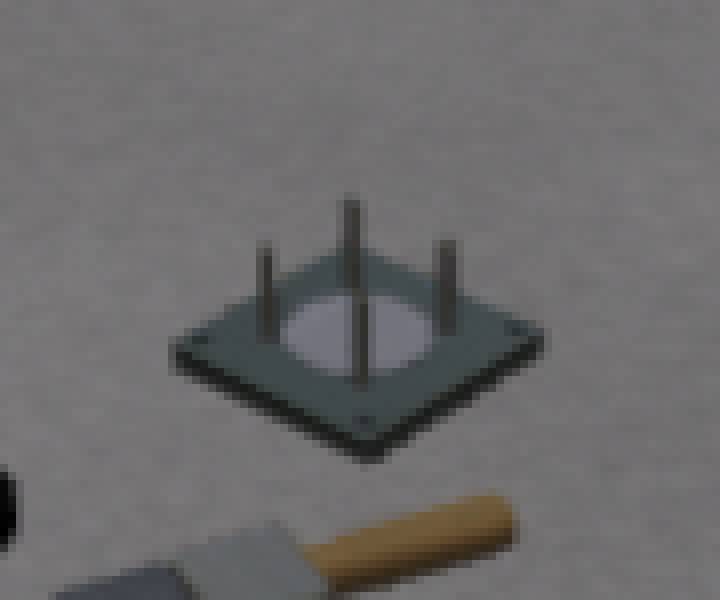

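```bash
cat > fit2.py <<'E'
from seg import *
from scipy.optimize import minimize
def render(pts,off,sh,ss=8):
    h=cv2.convexHull(np.asarray(pts,np.float32).reshape(-1,1,2)).reshape(-1,2)
    im=np.zeros((sh[0]*ss,sh[1]*ss),np.uint8)
    q=((h-off+.5)*ss-.5)
    cv2.fillConvexPoly(im,np.round(q*16).astype(np.int32),255,shift=4)
    return cv2.resize(im.astype(np.float32)/255,(sh[1],sh[0]),interpolation=cv2.INTER_AREA)
def alpha(p,lo,hi,hole=True):
    a=p['pixels'].astype(float)[lo[1]:hi[1],lo[0]:hi[0]]
    e=np.concatenate([a[0],a[-1],a[:,0],a[:,-1]]);bg=np.median(e,0)
    d=np.linalg.norm(a-bg,axis=2);m=(d>22).astype(np.uint8)
    return m,d
def fitm(p,model,g,step,pad=6):
    c=model(p,g);lo=np.floor(c.min(0)-pad).astype(int);hi=np.ceil(c.max(0)+pad).astype(int)
    m,d=alpha(p,lo,hi);n,L,s,cc=cv2.connectedComponentsWithStats(m);i=1+s[1:,4].argmax()
    o=(L==i).astype(np.uint8)
    cs,_=cv2.findContours(o,cv2.RETR_EXTERNAL,cv2.CHAIN_APPROX_NONE);f=np.zeros_like(o);cv2.drawContours(f,cs,-1,1,-1)
    ob=cv2.GaussianBlur(f.astype(np.float32),(0,0),.8)
    def cost(v): return float(((cv2.GaussianBlur(render(model(p,v),lo,f.shape),(0,0),.8)-ob)**2).sum())
    S=np.array([g]+[np.array(g)+np.eye(len(g))[k]*step[k] for k in range(len(g))])
    r=minimize(cost,g,method='Nelder-Mead',options=dict(initial_simplex=S,xatol=1e-5,fatol=1e-4))
    return r.x,r.fun,f.sum(),render(model(p,r.x),lo,f.shape).sum()
def sq(p,v):
    x,y,t=v;return np.array([proj(p,[x+np.cos(t)*a-np.sin(t)*b,y+np.sin(t)*a+np.cos(t)*b,z]) for a in(-.046,.046) for b in(-.046,.046) for z in(0,.012)])
def pins(p,v,z=.05):
    x,y,t=v;return [proj(p,[x+np.cos(t)*a-np.sin(t)*b,y+np.sin(t)*a+np.cos(t)*b,z]) for a in(-.0219,.0219) for b in(-.0219,.0219)]
E
python3 - <<'E'
from fit2 import *
G=dict(spacer=(.656,-.222),lens=(.662,.217),retainer=(.468,.021),filter=(.49,.223),pad=(.661,.003))
for n in('top','scene'):
    p=capture(n)
    for k,g in G.items():
        r=fitm(p,lambda p,v:cyl(p,*v,*DIM[k]),g,(.004,.004));print(n,k,r[0].round(4),[round(float(x),1) for x in r[1:]])
    r=fitm(p,sq,(.485,-.236,.2),(.004,.004,.1));print(n,'holder',r[0].round(4),r[1:])
    c=proj(p,[.485,-.233,.012]).astype(int)
    print('pintop px in crop',[((q-c+[45,40])*8+4).round(0) for q in pins(p,r[0])],'base',[((q-c+[45,40])*8+4).round(0) for q in pins(p,r[0],.012)])
E
```

```text
top spacer [ 0.6569 -0.2224] [4.0, 283.0, 259.1]
top lens [0.6645 0.2179] [1.2, 268.0, 268.8]
top retainer [0.4693 0.0204] [3.9, 292.0, 267.9]
top filter [0.491  0.2227] [2.6, 298.0, 280.2]
top pad [0.662  0.0032] [5.1, 771.0, 740.3]
top holder [ 0.4896 -0.2328  0.2708] (np.float64(6.214715957641602), np.uint64(1068), np.float32(1028.3438))
pintop px in crop [array([459., 354.]), array([341., 390.]), array([422., 234.]), array([303., 270.])] base [array([444., 358.]), array([329., 393.]), array([408., 242.]), array([293., 277.])]
scene spacer [ 0.6551 -0.2217] [2.9, 292.0, 276.3]
scene lens [0.6631 0.2184] [2.1, 613.0, 620.0]
scene retainer [0.4681 0.0214] [1.7, 341.0, 341.2]
scene filter [0.49   0.2233] [3.2, 521.0, 500.5]
scene pad [0.6605 0.004 ] [3.6, 1021.0, 995.2]
scene holder [ 0.4873 -0.2334  0.2703] (np.float64(34.43259811401367), np.uint64(821), np.float32(769.3281))
pintop px in crop [array([353., 193.]), array([448., 236.]), array([266., 241.]), array([361., 286.])] base [array([354., 286.]), array([447., 330.]), array([269., 335.]), array([362., 381.])]
```

```bash
cat > mv.py <<'E'
from h import *
from scipy.spatial.transform import Rotation as Ro
import sys
def Rt(t):
    x=np.array([0,0,-1.]);y=np.array([np.cos(t),np.sin(t),0]);return np.c_[x,y,np.cross(x,y)]
def go(*P,t=None,s=None):
    s=s or state();R=Ro.from_euler('xyz',s['orientation']).as_matrix()
    w=Ro.from_matrix(R.T@Rt(t)).as_rotvec(degrees=True) if t is not None else np.zeros(3)
    for p in P: print(np.r_[R.T@(np.array(p)-s['tcp_pos']),w].round(4))
E
python3 - <<'E'
from mv import *
s=state();R=Ro.from_euler('xyz',s['orientation']).as_matrix();print(R.round(3))
print('tool y yaw',np.arctan2(R[1,1],R[0,1]),s['q'])
for k in range(-2,3):
    t=.2706+k*np.pi/2;print(t);go([.4905,.223,.10],[.4905,.223,.003],t=t)
E
```

```text
[[-0.     0.339  0.941]
 [ 0.     0.941 -0.339]
 [-1.     0.    -0.   ]]
tool y yaw 1.2250030355623607 [ 1.01873611e+00  1.80814654e-01  1.60697169e+00  4.16188478e-05
  1.35379196e+00 -2.06275888e-01]
-2.870992653589793
[ 1.005000e-01 -1.990000e-01  3.859000e-01 -1.253167e+02  2.000000e-04
 -3.000000e-03]
[ 1.975000e-01 -1.990000e-01  3.859000e-01 -1.253167e+02  2.000000e-04
 -3.000000e-03]
-1.3001963267948966
[ 1.005000e-01 -1.990000e-01  3.859000e-01  1.446833e+02 -2.500000e-03
  2.200000e-03]
[ 1.975000e-01 -1.990000e-01  3.859000e-01  1.446833e+02 -2.500000e-03
  2.200000e-03]
0.2706
[ 1.00500e-01 -1.99000e-01  3.85900e-01  5.46833e+01 -2.60000e-03
 -2.00000e-04]
[ 1.97500e-01 -1.99000e-01  3.85900e-01  5.46833e+01 -2.60000e-03
 -2.00000e-04]
1.8413963267948965
[ 1.00500e-01 -1.99000e-01  3.85900e-01 -3.53167e+01 -1.60000e-03
 -1.90000e-03]
[ 1.97500e-01 -1.99000e-01  3.85900e-01 -3.53167e+01 -1.60000e-03
 -1.90000e-03]
3.412192653589793
[ 1.005000e-01 -1.990000e-01  3.859000e-01 -1.253167e+02  2.000000e-04
 -3.000000e-03]
[ 1.975000e-01 -1.990000e-01  3.859000e-01 -1.253167e+02  2.000000e-04
 -3.000000e-03]
```

>>> play_rows --steps '[0.03, -0.05, 0.1, 15, 0, 0, 0.05, -0.1, 0.2, 30, 0, 0, 0.08, -0.15, 0.3, 45, 0, 0, 0.1005, -0.199, 0.3859, 54.68, 0, 0, 0.1005, -0.199, 0.3859, 54.68, 0, 0, 0.1005, -0.199, 0.3859, 54.68, 0, 0, 0.1005, -0.199, 0.3859, 54.68, 0, 0, 0.1005, -0.199, 0.3859, 54.68, 0, 0, 0.1005, -0.199, 0.3859, 54.68, 0, 0, 0.1005, -0.199, 0.3859, 54.68, 0, 0, 0.1005, -0.199, 0.3859, 54.68, 0, 0, 0.1005, -0.199, 0.3859, 54.68, 0, 0, 0.1005, -0.199, 0.3859, 54.68, 0, 0]' --fingers 0 --force 25

```text
time: 2.6
tcp_pos: [0.4897, 0.2242, 0.1004]
orientation: [1.972, 1.57, 0.673]
wrist_force: [0.2, -0.5, -0.1]
opening: 0.0882
```

```bash
python3 - <<'E'
from mv import *
s=state();print(s['tcp_pos'],s['q'].round(3),s['wrist_force']);go([.4905,.223,.10],[.4905,.223,.0025],t=.2706)
p=capture('scene');q=proj(p,s['tcp_pos']);print(q);save(p,'s1.png')
cv2.imwrite('pics/s1b.png',cv2.resize(cv2.imread('pics/s1.png')[140:340,260:500],None,fx=3,fy=3))
E
```

```text
[0.48972573 0.22423699 0.10039562] [ 0.209  0.214  1.785  0.     1.142 -0.064] [ 0.23534359 -0.4743172  -0.0597614 ]
[ 0.0004  0.0004  0.0014  0.1194 -0.009  -0.0213]
[ 0.0979  0.0004  0.0014  0.1194 -0.009  -0.0213]
[383.34046874 243.65901057]
```

View pics/s1b.png

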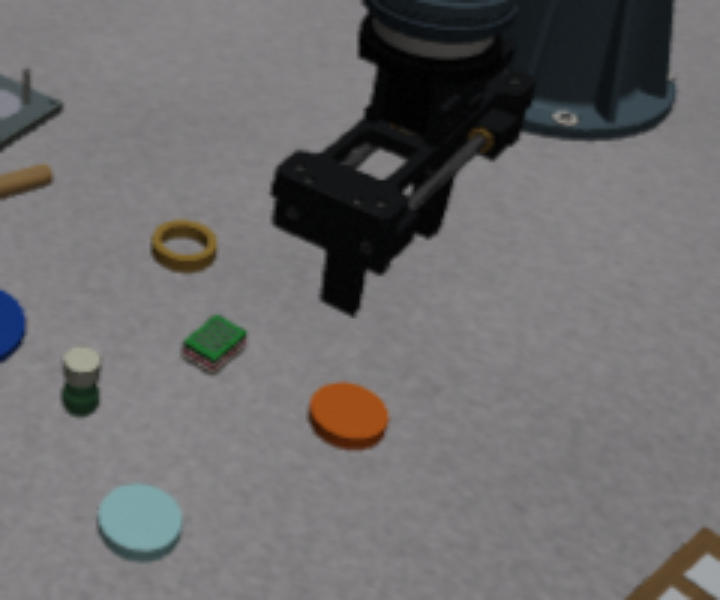

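>>> play_rows --steps '[0.03, 0.0004, 0.0014, 0.12, 0, 0, 0.06, 0.0004, 0.0014, 0.12, 0, 0, 0.085, 0.0004, 0.0014, 0.12, 0, 0, 0.0975, 0.0004, 0.0014, 0.12, 0, 0, 0.0975, 0.0004, 0.0014, 0.12, 0, 0, 0.0975, 0.0004, 0.0014, 0.12, 0, 0]'

```text
time: 3.25
tcp_pos: [0.4917, 0.2223, 0.0034]
orientation: [1.545, 1.57, 0.244]
wrist_force: [0.8, 0.9, -0.3]
opening: 0.0882
```

>>> play_rows --steps '[0, 0, 0, 0, 0, 0, 0, 0, 0, 0, 0, 0, 0, 0, 0, 0, 0, 0, 0, 0, 0, 0, 0, 0, 0, 0, 0, 0, 0, 0, 0, 0, 0, 0, 0, 0, 0, 0, 0, 0, 0, 0, 0, 0, 0, 0, 0, 0]' --fingers 200

```text
time: 4.05
tcp_pos: [0.4912, 0.2217, 0.0025]
orientation: [-1.657, 1.571, -2.959]
wrist_force: [0.2, -0.9, -0.3]
opening: 0.0261
```

```bash
python3 - <<'E'
from mv import *
s=state();print(s['tcp_pos'],s['opening'],s['wrist_force']);go([.4905,.223,.06],[.6612,.0036,.06],[.6612,.0036,.0115],t=.2706)
E
```

```text
[0.49121011 0.22168889 0.00245074] 0.026088981986653437 [ 0.22936419 -0.8597109  -0.30095262]
[-0.0575 -0.0003 -0.0015 -0.1194 -0.0007  0.0082]
[-0.0576  0.106   0.2554 -0.1194 -0.0007  0.0082]
[-0.0091  0.106   0.2554 -0.1194 -0.0007  0.0082]
```

```bash
python3 - <<'E'
from mv import *
print(state()['opening'])
for n in('scene','top'):
    p=capture(n);save(p,n+'2.png');c=proj(p,[.49,.22,.02]).astype(int);print(c)
    a=cv2.imread(f'pics/{n}2.png');x=max(c[0]-60,0);cv2.imwrite(f'pics/{n}2b.png',cv2.resize(a[c[1]-50:c[1]+50,x:x+120],None,fx=6,fy=6))
for i in range(3): print(state()['tcp_pos'],state()['opening'])
E
```

```text
0.026088981986653437
[375 272]
[142 220]
[0.49121565 0.22174433 0.0024824 ] 0.019679613604735063
[0.49121565 0.22174433 0.0024824 ] 0.019679613604735063
[0.49121565 0.22174433 0.0024824 ] 0.019679613604735063
```

View pics/scene2b.png

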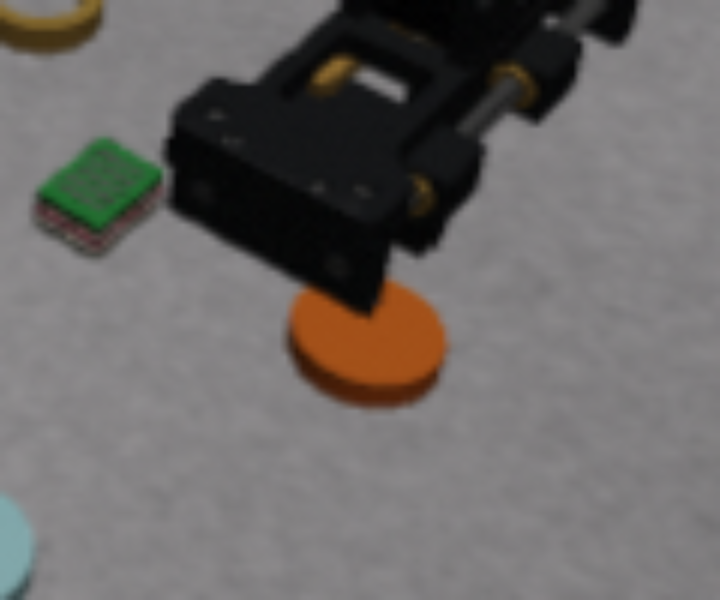

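View pics/top2b.png

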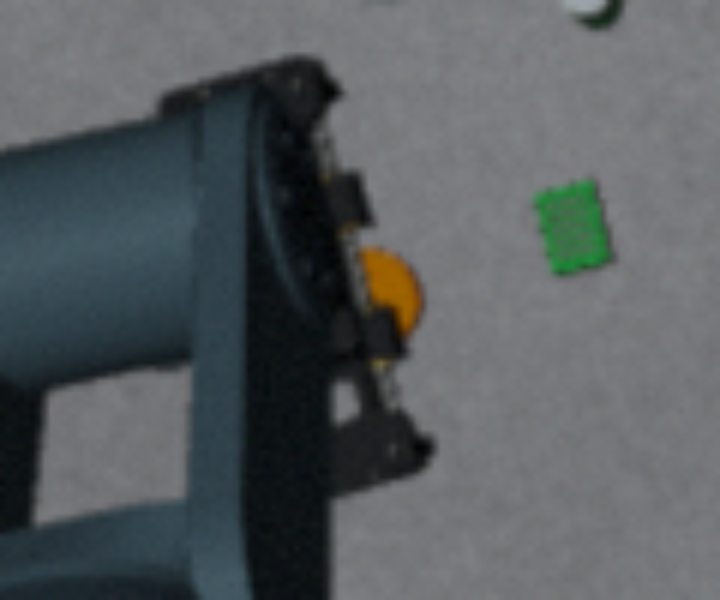

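```bash
python3 - <<'E'
from mv import *
for n,o in(('scene',(315,222)),('top',(82,170))):
    p=capture(n);s=state();R=Ro.from_euler('xyz',s['orientation']).as_matrix()
    f=lambda v:((proj(p,s['tcp_pos']+R@np.array(v))-o)*6).round()
    for nm,v in dict(tcp=(0,0,0),tipp=(0,.01,0),tipm=(0,-.01,0),b1=(-.064,.0935,.0375),b2=(-.064,.0935,-.0375),b3=(-.064,-.0935,.0375),b4=(-.064,-.0935,-.0375)).items(): print(n,nm,f(v))
    print('disc',((proj(p,[.4905,.223,.012])-o)*6).round())
E
```

```text
scene tcp [355. 344.]
scene tipp [340. 360.]
scene tipm [370. 328.]
scene b1 [125. 305.]
scene b2 [339. 429.]
scene b3 [422.  20.]
scene b4 [622. 114.]
disc [364. 326.]
top tcp [369. 300.]
top tipp [363. 280.]
top tipm [374. 320.]
top b1 [363.  76.]
top b2 [204. 121.]
top b3 [467. 467.]
top b4 [306. 515.]
disc [361. 300.]
```

>>> play_rows --steps '[0, 0, 0, 0, 0, 0, -0.03, 0, 0, 0, 0, 0, -0.07, 0, 0, 0, 0, 0, -0.1, 0, 0, 0, 0, 0, -0.1, 0, 0, 0, 0, 0, -0.1, 0, 0, 0, 0, 0, -0.1, 0, 0, 0, 0, 0]' --fingers 100

```text
time: 4.95
tcp_pos: [0.4901, 0.2215, 0.1011]
orientation: [-1.619, 1.568, -2.921]
wrist_force: [0.0, 0.1, -0.5]
opening: 0.0536
```

```bash
python3 - <<'E'
from mv import *
s=state();print(s['tcp_pos'],s['opening'],s['q'].tolist());R=Ro.from_euler('xyz',s['orientation']).as_matrix()
for n in('scene','top'):
    p=capture(n);save(p,n+'3.png');c=proj(p,s['tcp_pos']).astype(int);x,y=max(c[0]-60,0),max(c[1]-60,0);print(n,x,y)
    f=lambda v:((proj(p,s['tcp_pos']+R@np.array(v))-(x,y))*6+2.5).round()
    a=cv2.imread(f'pics/{n}3.png');a=cv2.resize(cv2.convertScaleAbs(a[y:y+100,x:x+120],alpha=1.6,beta=20),None,fx=6,fy=6,interpolation=2)
    h=s['opening']/2
    for v in [(0,h,.009),(0,h,-.009),(0,-h,.009),(0,-h,-.009)]: 
        q=f(v);cv2.circle(a,tuple(int(t) for t in q),3,(0,255,255),1);print(v,q)
    cv2.imwrite(f'pics/{n}3b.png',a)
E
```

```text
[0.49011237 0.22145565 0.10108035] 0.05356550837276636 [0.20359418303056698, 0.2132676279778791, 1.784574578443685, -4.5057530244187695e-05, 1.1462180339503012, -0.06498018618395486]
scene 322 182
(0, 0.02678275418638318, 0.009) [295. 396.]
(0, 0.02678275418638318, -0.009) [346. 423.]
(0, -0.02678275418638318, 0.009) [380. 313.]
(0, -0.02678275418638318, -0.009) [430. 337.]
top 74 158
(0, 0.02678275418638318, 0.009) [370. 302.]
(0, 0.02678275418638318, -0.009) [331. 314.]
(0, -0.02678275418638318, 0.009) [400. 418.]
(0, -0.02678275418638318, -0.009) [361. 430.]
```

View pics/scene3b.png

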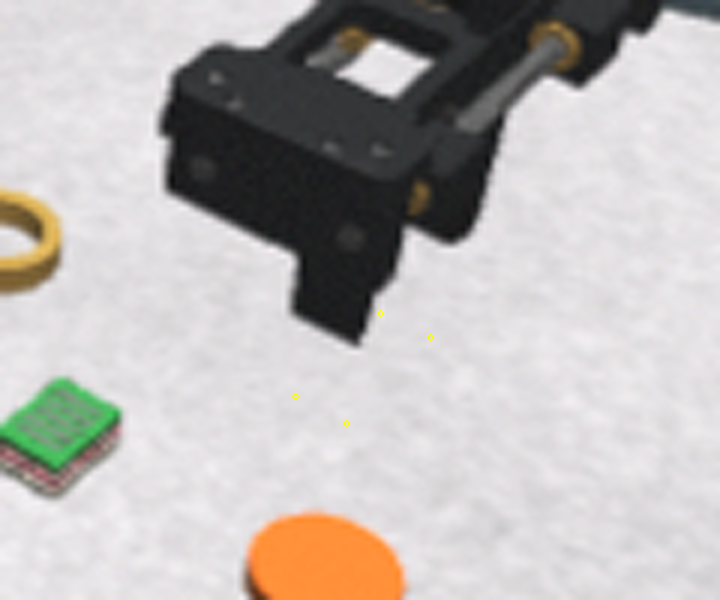

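View pics/top3b.png

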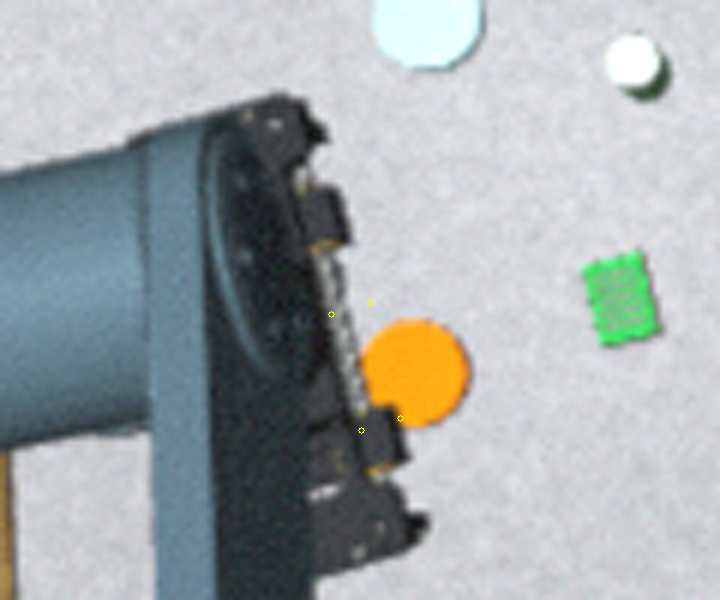

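```bash
python3 - <<'E'
from mv import *
S=capture('scene');T=capture('top')
R=Rt(.2706)
A=np.array([.4912,.2217,.0025]);B=np.array([.4901,.2215,.1011])
h=.0268
obs=[(S,A,(-.064,.0935,.0375),(315,222),(170,210)),(S,A,(-.064,.0935,-.0375),(315,222),(372,312)),
(S,B,(0,h+.0175,0),(322,182),(326,328)),
(T,A,(-.064,.0935,.0375),(82,170),(332,88)),(T,A,(-.064,-.0935,.0375),(82,170),(432,448)),
(T,B,(-.064,.0935,.0375),(74,158),(322,130)),(T,B,(-.064,-.0935,.0375),(74,158),(425,520))]
def r(d):
    return np.concatenate([proj(p,a+R@np.array(v)+d)-(np.array(o)+(np.array(q)-2.5)/6) for p,a,v,o,q in obs])
s=least_squares(r,[0,0,0]) if 0 else __import__('scipy.optimize').optimize.least_squares(r,[0,0,0])
print(s.x,s.fun.round(1))
for p,nm in((S,'scene'),(T,'top')):
    print(nm, -p['extrinsics'][:3,:3].T@p['extrinsics'][:3,3])
E
```

```text
[-0.00068183  0.00430478  0.04730143] [-2.6 -1.1  1.1  2.3  0.1 -0.  -0.5 -3.8  0.9  4.2 -1.3 -4.   1.1  5.4]
scene [1.01047551 0.61416866 0.64469145]
top [ 0.42433334 -0.08143261  1.24909027]
```

View pics/scene3.png

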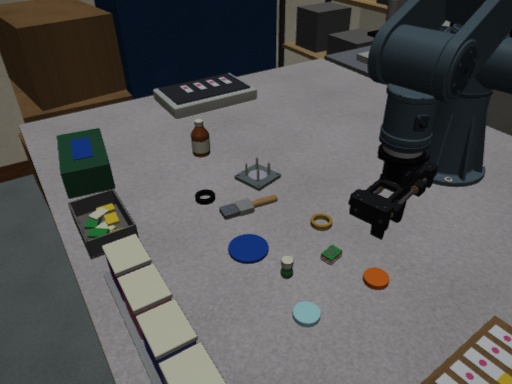

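View pics/top3.png

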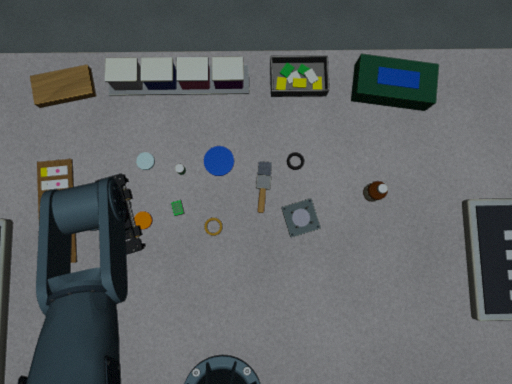

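>>> play_rows --steps '[0, 0, 0, 0, 0, 0, 0.02, 0, 0, 0, 0, 0, 0.05, 0, 0, 0, 0, 0, 0.08, 0, 0, 0, 0, 0, 0.1, 0, 0, 0, 0, 0, 0.115, 0, 0, 0, 0, 0, 0.12, 0, 0, 0, 0, 0, 0.12, 0, 0, 0, 0, 0]' --fingers 0

```text
time: 5.95
tcp_pos: [0.491, 0.2216, -0.0179]
orientation: [-1.635, 1.57, -2.937]
wrist_force: [0.5, -0.4, -0.3]
opening: 0.0885
```

```bash
python3 - <<'E'
from mv import *
s=state();print(s['tcp_pos'],s['opening'],s['wrist_force'])
for n in('scene','top'):
    p=capture(n);save(p,n+'4.png');c=proj(p,[.49,.222,.02]).astype(int);x,y=c[0]-60,c[1]-50
    a=cv2.imread(f'pics/{n}4.png');a=cv2.resize(cv2.convertScaleAbs(a[y:y+100,x:x+120],alpha=1.8,beta=30),None,fx=6,fy=6,interpolation=2);cv2.imwrite(f'pics/{n}4b.png',a)
E
```

```text
[ 0.49098096  0.22164746 -0.01792772] 0.08851261322099016 [ 0.51108807 -0.36362757 -0.26345611]
```

View pics/scene4b.png

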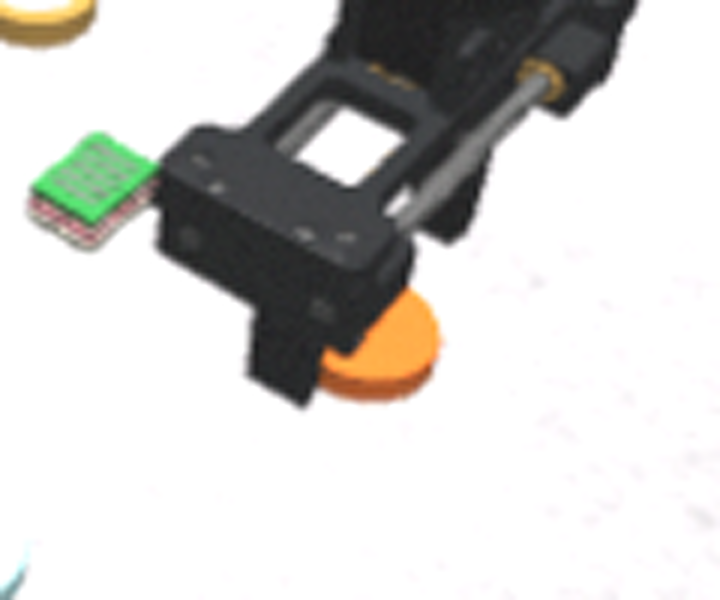

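>>> play_rows --steps '[0.008, 0, 0, 0, 0, 0, 0.014, 0, 0, 0, 0, 0, 0.017, 0, 0, 0, 0, 0, 0.017, 0, 0, 0, 0, 0]'

```text
time: 6.45
tcp_pos: [0.4907, 0.2216, -0.0351]
orientation: [-1.621, 1.57, -2.923]
wrist_force: [0.1, 0.9, 0.4]
opening: 0.0882
```

>>> play_rows --steps '[0.001, 0, 0, 0, 0, 0, 0.002, 0, 0, 0, 0, 0, 0.002, 0, 0, 0, 0, 0]'

```text
time: 6.75
tcp_pos: [0.4913, 0.2217, -0.0365]
orientation: [1.394, 1.571, 0.092]
wrist_force: [-0.5, -0.7, 0.2]
opening: 0.0881
```

>>> play_rows --steps '[0.001, 0, 0, 0, 0, 0, 0.002, 0, 0, 0, 0, 0, 0.002, 0, 0, 0, 0, 0]'

```text
time: 7.05
tcp_pos: [0.4915, 0.2218, -0.0378]
orientation: [0.946, 1.571, -0.356]
wrist_force: [-1.9, -0.5, 7.4]
opening: 0.0883
```

>>> play_rows --steps '[0.001, 0, 0, 0, 0, 0, 0.002, 0, 0, 0, 0, 0, 0.002, 0, 0, 0, 0, 0]'

```text
time: 7.35
tcp_pos: [0.4915, 0.2218, -0.0379]
orientation: [-0.877, 1.57, -2.179]
wrist_force: [-12.1, -3.6, 28.6]
opening: 0.0884
```

>>> play_rows --steps '[-0.003, 0, 0, 0, 0, 0, -0.005, 0, 0, 0, 0, 0, -0.005, 0, 0, 0, 0, 0, -0.005, 0, 0, 0, 0, 0, -0.005, 0, 0, 0, 0, 0, -0.005, 0, 0, 0, 0, 0, -0.005, 0, 0, 0, 0, 0, -0.005, 0, 0, 0, 0, 0, -0.005, 0, 0, 0, 0, 0]' --fingers 200

```text
time: 8.25
tcp_pos: [0.4912, 0.2217, -0.0356]
orientation: [-1.534, 1.571, -2.837]
wrist_force: [-0.1, 1.1, -0.4]
opening: 0.0507
```

```bash
python3 - <<'E'
from mv import *
s=state();print(s['tcp_pos'],s['opening'],s['wrist_force']);go([.4905,.223,.02],[.6612,.0036,.02],t=.2706)
E
```

```text
[ 0.49115143  0.22169825 -0.0356066 ] 0.050730909867752326 [-0.07570393  1.0853257  -0.3645679 ]
[-0.0556 -0.0003 -0.0014 -0.1145  0.0004  0.0118]
[-0.0556  0.1061  0.2554 -0.1145  0.0004  0.0118]
```

>>> play_rows --steps '[-0.015, 0, 0, 0, 0, 0, -0.04, 0, 0, 0, 0, 0, -0.065, 0, 0, 0, 0, 0, -0.065, 0.03, 0.07, 0, 0, 0, -0.065, 0.05, 0.115, 0, 0, 0, -0.065, 0.07, 0.16, 0, 0, 0, -0.065, 0.09, 0.21, 0, 0, 0, -0.065, 0.102, 0.245, 0, 0, 0, -0.065, 0.106, 0.254, 0, 0, 0, -0.065, 0.106, 0.2554, 0, 0, 0, -0.065, 0.106, 0.2554, 0, 0, 0, -0.065, 0.106, 0.2554, 0, 0, 0]'

```text
time: 9.45
tcp_pos: [0.6603, 0.0048, 0.0297]
orientation: [-2.293, 1.57, 2.689]
wrist_force: [0.0, 0.7, 0.3]
opening: 0.0508
```

```bash
cat > snap.py <<'E'
from mv import *
def snap(tag,P,w=120,h=100,f=6,names=('scene','top'),al=1.6):
    for n in names:
        p=capture(n);save(p,f'{n}{tag}.png');c=proj(p,P).astype(int);x,y=max(c[0]-w//2,0),max(c[1]-h//2,0);print(n,'crop',x,y)
        a=cv2.imread(f'pics/{n}{tag}.png');a=cv2.resize(cv2.convertScaleAbs(a[y:y+h,x:x+w],alpha=al,beta=15),None,fx=f,fy=f,interpolation=2);cv2.imwrite(f'pics/{n}{tag}b.png',a)
def st():
    s=state();print(s['time'],s['tcp_pos'].round(4),round(s['opening'],4),s['wrist_force'].round(1),s['q'].round(2));return s
E
python3 - <<'E'
from snap import *
s=st();go([.6612,.0036,.02],[.6612,.0036,-.0275],t=.2706)
snap(5,s['tcp_pos']+[0,0,.04])
E
```

```text
9.45 [0.6603 0.0048 0.0297] 0.0508 [0.  0.7 0.3] [-0.17  0.55  1.49  0.    1.11 -0.44]
[ 0.0097  0.0005  0.0014 -0.0651 -0.0371  0.0421]
[ 0.0572  0.0006  0.0014 -0.0651 -0.0371  0.0421]
scene crop 187 175
top crop 156 106
```

View pics/scene5b.png

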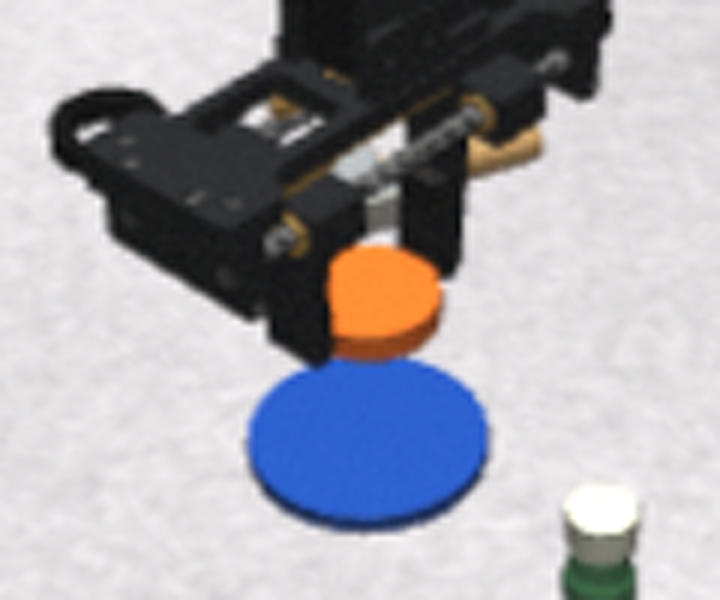

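View pics/top5b.png

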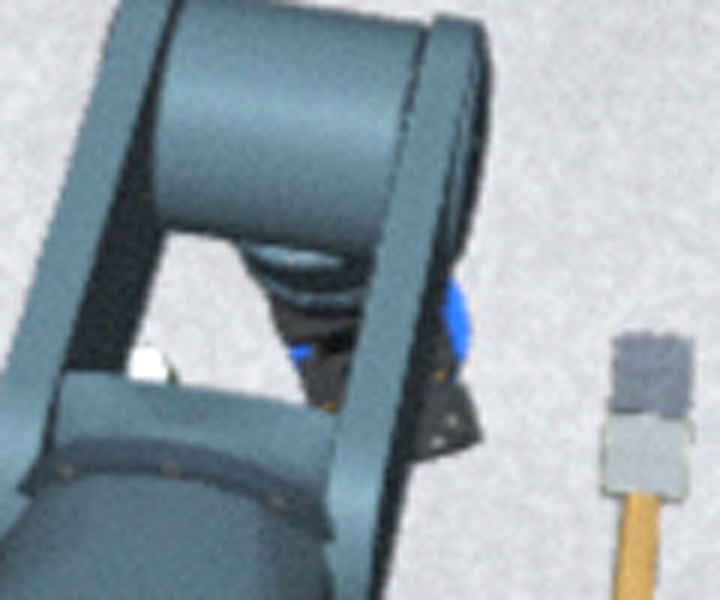

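```bash
cat > inhand.py <<'E'
from fit2 import *
from scipy.optimize import least_squares
from mv import Rt
def held(p,mask,s,th,zb,t=.2706):
    """fit disc offset along tool z (dz) & height given orange pixels' extremes not occluded: right and bottom/top edges"""
    ys,xs=np.nonzero(mask);return xs.min(),xs.max(),ys.min(),ys.max()
E
python3 - <<'E'
from snap import *
from seg import cyl
p=capture('scene');s=state()
a=p['pixels'];hsv=cv2.cvtColor(a,cv2.COLOR_RGB2HSV);m=((hsv[...,1]>140)&(hsv[...,0]<20)&(hsv[...,2]>70))
m[:, :235]=0;m[:215]=0;m[238:]=0
ys,xs=np.nonzero(m);print(xs.min(),xs.max(),ys.min(),ys.max())
R=Rt(.2706)
for d in(-.008,-.004,0,.004,.008):
  for zb in (.063,.066):
    c=s['tcp_pos']+R@np.array([0,0,d]);q=cyl(p,c[0],c[1],zb,zb+.012,.026);print(d,zb,q.min(0).round(1),q.max(0).round(1))
E
```

```text
242 329 215 234
-0.008 0.063 [237.8 217.4] [262.4 237.5]
-0.008 0.066 [237.7 216.3] [262.4 236.4]
-0.004 0.063 [236.4 216.6] [261.  236.6]
-0.004 0.066 [236.4 215.5] [261.  235.5]
0 0.063 [235.1 215.9] [259.6 235.8]
0 0.066 [235.  214.8] [259.6 234.7]
0.004 0.063 [233.8 215.1] [258.3 234.9]
0.004 0.066 [233.7 214. ] [258.2 233.8]
0.008 0.063 [232.4 214.4] [256.9 234.1]
0.008 0.066 [232.4 213.3] [256.9 233. ]
```

>>> play_rows --steps '[0.02, 0.0005, 0.0014, 0, 0, 0, 0.04, 0.0005, 0.0014, 0, 0, 0, 0.052, 0.0005, 0.0014, 0, 0, 0, 0.0562, 0.0005, 0.0014, 0, 0, 0, 0.0565, 0.0005, 0.0014, 0, 0, 0, 0.0565, 0.0005, 0.0014, 0, 0, 0]'

```text
time: 10.2
tcp_pos: [0.6626, 0.0026, -0.0264]
orientation: [1.149, 1.57, -0.153]
wrist_force: [0.6, 0.4, -0.6]
opening: 0.0512
```

>>> play_rows --steps '[0, 0, 0, 0, 0, 0, 0, 0, 0, 0, 0, 0, 0, 0, 0, 0, 0, 0, 0, 0, 0, 0, 0, 0, -0.02, 0, 0, 0, 0, 0, -0.05, 0, 0, 0, 0, 0, -0.08, 0, 0, 0, 0, 0, -0.08, 0, 0, 0, 0, 0]' --fingers 40

```text
time: 11.0
tcp_pos: [0.6658, 0.0018, 0.0584]
orientation: [1.13, 1.562, -0.172]
wrist_force: [1.2, -0.4, -0.8]
opening: 0.0745
```

```bash
python3 - <<'E'
from snap import *
s=st();go([.656,-.222,.05],[.656,-.222,-.0355],t=.2706)
snap(6,[.6612,.0036,.02],names=('scene',))
E
```

```text
11.0 [0.6658 0.0018 0.0584] 0.0745 [ 1.2 -0.4 -0.8] [-0.18  0.52  1.47  0.    1.15 -0.44]
[ 0.0086 -0.0689  0.2131 -0.115   0.213  -0.4506]
[ 0.0941 -0.0696  0.2128 -0.115   0.213  -0.4506]
scene crop 187 192
```

View pics/scene6b.png

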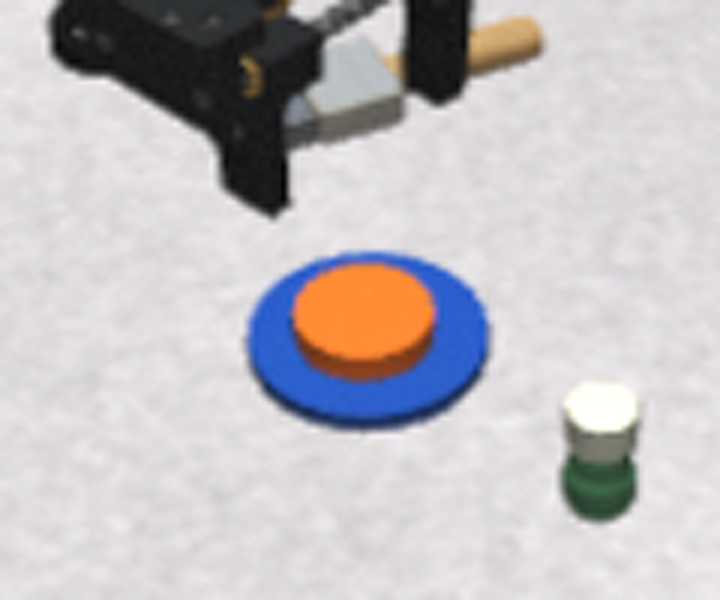

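>>> play_rows --steps '[0, -0.015, 0.045, 0, 0, 0, 0, -0.03, 0.095, 0, 0, 0, 0, -0.047, 0.145, 0, 0, 0, 0, -0.062, 0.19, 0, 0, 0, 0, -0.069, 0.21, 0, 0, 0, 0.01, -0.069, 0.213, 0, 0, 0, 0.03, -0.0693, 0.213, 0, 0, 0, 0.03, -0.0693, 0.213, 0, 0, 0, 0.03, -0.0693, 0.213, 0, 0, 0, 0.03, -0.0693, 0.213, 0, 0, 0]' --fingers 0

```text
time: 12.05
tcp_pos: [0.6522, -0.2203, 0.0233]
orientation: [1.452, 1.571, 0.151]
wrist_force: [0.3, 0.0, 0.5]
opening: 0.0881
```

```bash
python3 - <<'E'
from snap import *
from fit2 import fitm
from seg import cyl
s=st();go([.656,-.222,-.0355],t=.2706)
p=capture('top');r=fitm(p,lambda p,v:cyl(p,*v,0,.008,.045),(.661,.003),(.003,.003));print(r)
a=p['pixels'];h=cv2.cvtColor(a,cv2.COLOR_RGB2HSV);m=((h[...,1]>140)&(h[...,0]<22)&(h[...,2]>60)).astype(np.uint8);c=proj(p,[.66,.003,.02]).astype(int)
m2=np.zeros_like(m);m2[c[1]-15:c[1]+15,c[0]-15:c[0]+15]=m[c[1]-15:c[1]+15,c[0]-15:c[0]+15];ys,xs=np.nonzero(m2);print(len(xs),ray(p,xs.mean(),ys.mean(),.018))
snap(7,[.656,-.222,.02])
E
```

```text
12.05 [ 0.6522 -0.2203  0.0233] 0.0881 [0.3 0.  0.5] [-0.5   0.61  1.41  0.    1.12 -0.77]
[ 0.0588  0.0032  0.0026 -0.0457  0.0014 -0.0121]
(array([0.66183924, 0.00312853]), np.float64(6.894615173339844), np.uint64(779), np.float32(739.90625))
225 [0.66356063 0.00393514 0.018     ]
scene crop 143 142
top crop 235 110
```

View pics/scene7b.png

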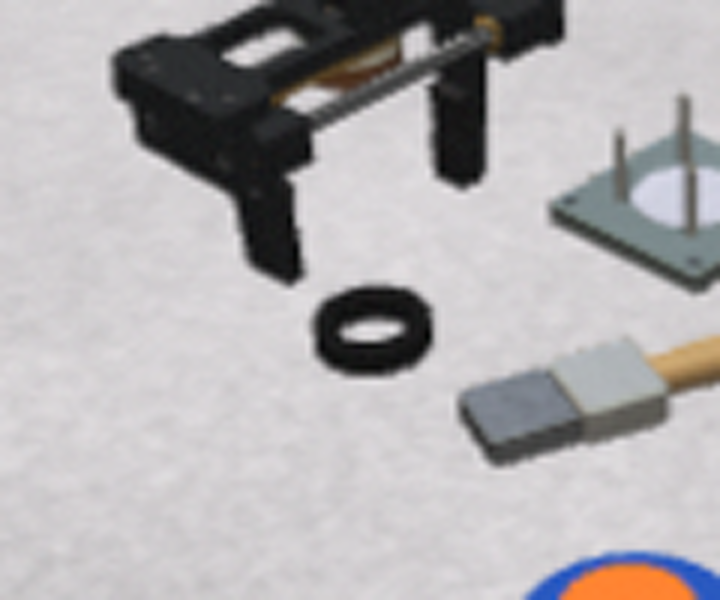

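>>> play_rows --steps '[0.015, 0.0032, 0.0026, 0, 0, 0, 0.035, 0.0032, 0.0026, 0, 0, 0, 0.052, 0.0032, 0.0026, 0, 0, 0, 0.0585, 0.0032, 0.0026, 0, 0, 0, 0.0585, 0.0032, 0.0026, 0, 0, 0, 0.0585, 0.0032, 0.0026, 0, 0, 0]'

```text
time: 12.8
tcp_pos: [0.6556, -0.223, -0.0359]
orientation: [-2.242, 1.571, 2.739]
wrist_force: [-0.2, -0.5, 0.2]
opening: 0.0879
```

>>> play_rows --steps '[0, 0, 0, 0, 0, 0, 0, 0, 0, 0, 0, 0, 0, 0, 0, 0, 0, 0, 0, 0, 0, 0, 0, 0, 0, 0, 0, 0, 0, 0, 0, 0, 0, 0, 0, 0, 0, 0, 0, 0, 0, 0, 0, 0, 0, 0, 0, 0]' --fingers 200

```text
time: 13.6
tcp_pos: [0.6556, -0.2231, -0.0354]
orientation: [0.348, 1.571, -0.954]
wrist_force: [0.8, -0.2, 0.3]
opening: 0.0503
```

```bash
python3 - <<'E'
from snap import *
s=st();go([.656,-.222,.04],[.4886,-.233,.04],t=.2706)
E
```

```text
13.6 [ 0.6556 -0.2231 -0.0354] 0.0503 [ 0.8 -0.2  0.3] [-0.5   0.7   1.4  -0.    1.04 -0.77]
[-0.0754  0.0007 -0.0009 -0.1153  0.0043 -0.0015]
[-0.0754 -0.1636 -0.0347 -0.1153  0.0043 -0.0015]
```

>>> play_rows --steps '[-0.02, 0, 0, 0, 0, 0, -0.05, 0, 0, 0, 0, 0, -0.075, 0, 0, 0, 0, 0, -0.078, -0.03, -0.007, 0, 0, 0, -0.078, -0.07, -0.015, 0, 0, 0, -0.078, -0.11, -0.024, 0, 0, 0, -0.078, -0.145, -0.031, 0, 0, 0, -0.078, -0.161, -0.034, 0, 0, 0, -0.078, -0.1636, -0.0342, 0, 0, 0, -0.078, -0.1636, -0.0342, 0, 0, 0, -0.078, -0.1636, -0.0342, 0, 0, 0, -0.078, -0.1636, -0.0342, 0, 0, 0]'

```text
time: 14.8
tcp_pos: [0.4899, -0.2336, 0.0429]
orientation: [0.765, 1.57, -0.536]
wrist_force: [-0.3, -0.3, -0.2]
opening: 0.0507
```

```bash
python3 - <<'E'
from snap import *
s=st();go([.4889,-.234,.04],[.4889,-.234,-.0235],t=.2706)
snap(8,[.4886,-.233,.06])
E
```

```text
14.8 [ 0.4899 -0.2336  0.0429] 0.0507 [-0.3 -0.3 -0.2] [-0.66  0.31  1.8   0.    1.03 -0.93]
[ 0.0029 -0.0011  0.0001 -0.0752  0.0395 -0.0379]
[ 0.0664 -0.0011  0.0001 -0.0752  0.0395 -0.0379]
scene crop 196 109
top crop 242 166
```

View pics/scene8b.png

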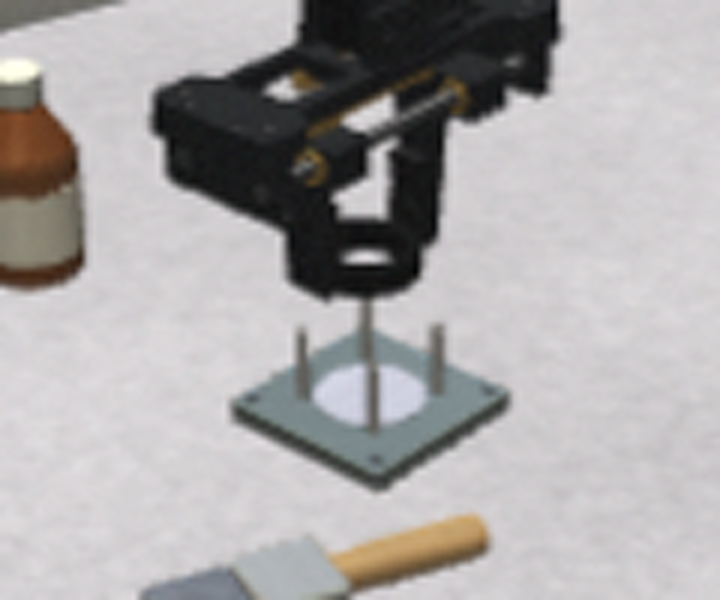

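View pics/top8b.png

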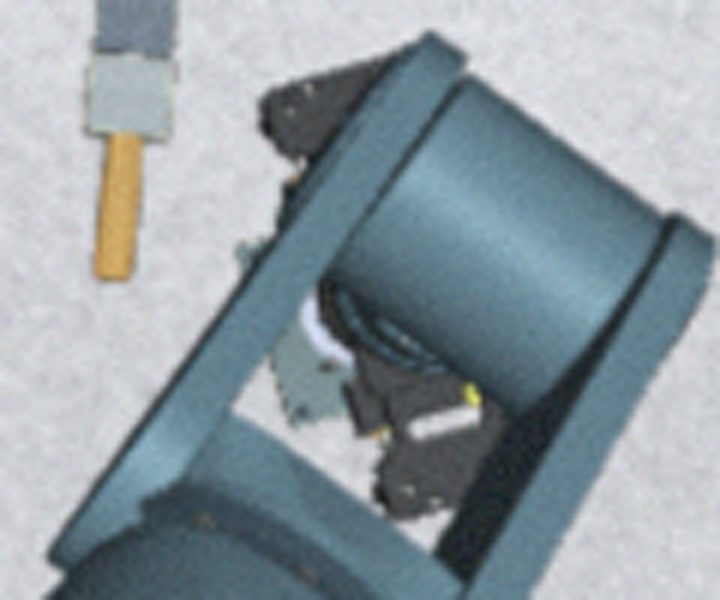

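```bash
python3 - <<'E'
from snap import *
from seg import cyl
p=capture('scene')
for c in((.4873,-.2334),(.4899,-.2336)):
    for z in(.076,.0784):
        q=(cyl(p,*c,z,z+.014,.026)-(196,109))*6+2.5;print(c,z,q.min(0).round(),q.max(0).round(), ((cyl(p,*c,z+.014,z+.0141,.017)-(196,109))*6+2.5).mean(0).round())
c=p['pixels'][109+35:109+52,196+45:196+75].max(2);print(c)
E
```

```text
(0.4873, -0.2334) 0.076 [310. 217.] [427. 302.] [368. 245.]
(0.4873, -0.2334) 0.0784 [310. 212.] [427. 297.] [368. 240.]
(0.4899, -0.2336) 0.076 [305. 218.] [422. 303.] [363. 246.]
(0.4899, -0.2336) 0.0784 [305. 213.] [422. 298.] [363. 242.]
[[  6   7  13  10   7   6   6   5   5   5   5  50  98 112 110 111 110 111
  114  80  29   5   5   5   6   6   6   6  69 110]
 [ 10   5  23  20   8   6   6   8   8   5   9  59  76  60  51  50  52  52
   68  49  15   5   5   4   4   5   4   8  67 109]
 [ 45  24   9   7   7   8   6   6   7   6   5   6   9   8   8   8   7   7
    9   9   8   9   5   6   5   5   3   6  68 110]
 [105  72  31   4   8   4   5   4   8   6   6   7   8   4   3   3   3   3
    5   4   8   5   8   8   8   4   7  12  73 111]
 [118 119  68   9   6   6   7   9   6   6   3   5   4   3   4   3   2   1
    3   4   5   6   7   9   8   5   4  36  99 121]
 [118 120  73  15   5   7   5   6   6   6   5   5   4   3   5   4   4   4
    3   3   5   3   5   7   9  11  19  75 109 118]
 [119 119  74  20   6   6   6   7   6   8   4   4  15  19  29  33  44  39
   33  21   2   2   6   8   8  26 
[... 567 characters left out ...]
  2   3   4   3   2   3
    6   4   2   4   4   2  33  99 120 119 120 120]
 [123 123 121  86  46  23   9   8   8   9   6   5   4   5   4   5   3   1
    3   5   5   2  16  38  78 110 120 120 120 118]
 [123 124 123 124 106  73  45  22   8   8   7   9  10   5   3   2   2   2
    6  19  21  40  64 103 118 119 122 122 121 117]
 [122 123 122 121 122 123 106  72  44  24  29  50  56  52  42  29  25  41
   54  67  71 106 121 120 120 120 122 121 121 119]
 [123 122 121 120 121 119 120 120 105  74  85 112 120 121 106  71  61 105
  121 121 120 120 122 121 122 122 120 121 121 121]
 [123 121 120 120 120 120 121 121 121 121 122 121 121 119 105  72  61 104
  120 119 119 120 121 122 123 122 121 120 119 119]]
```

>>> play_rows --steps '[0.015, -0.0014, 0, 0, 0, 0, 0.03, -0.0014, 0, 0, 0, 0, 0.04, -0.0014, 0, 0, 0, 0, 0.047, -0.0014, 0, 0, 0, 0, 0.047, -0.0014, 0, 0, 0, 0, 0.047, -0.0014, 0, 0, 0, 0]'

```text
time: 15.55
tcp_pos: [0.4875, -0.2339, -0.0045]
orientation: [-2.488, 1.571, 2.493]
wrist_force: [0.4, 0.3, -0.2]
opening: 0.0506
```

```bash
python3 - <<'E'
from snap import *
s=st();go([.4885,-.2337,-.0235],t=.2706)
snap(9,[.4886,-.233,.04],names=('scene',),w=100,h=80,f=8)
E
```

```text
15.55 [ 0.4875 -0.2339 -0.0045] 0.0506 [ 0.4  0.3 -0.2] [-0.67  0.39  1.82 -0.    0.94 -0.94]
[ 1.900e-02  1.100e-03  1.000e-04 -1.193e-01 -1.080e-02  8.200e-03]
scene crop 206 125
```

View pics/scene9b.png

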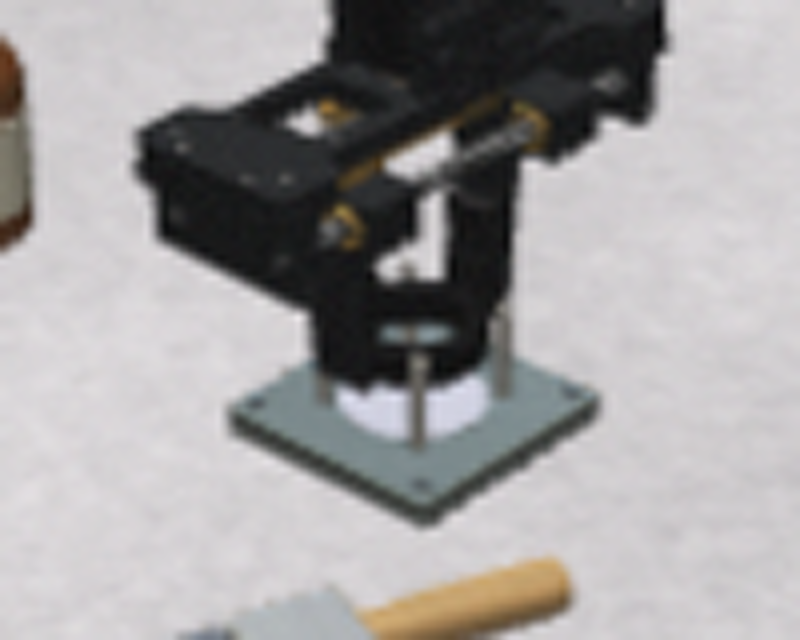

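>>> play_rows --steps '[0.008, 0.0006, 0, 0, 0, 0, 0.014, 0.0006, 0, 0, 0, 0, 0.0175, 0.0006, 0, 0, 0, 0, 0.0183, 0.0006, 0, 0, 0, 0, 0.0183, 0.0006, 0, 0, 0, 0]'

```text
time: 16.1
tcp_pos: [0.4878, -0.2336, -0.023]
orientation: [-2.501, 1.57, 2.48]
wrist_force: [0.1, 0.5, -0.1]
opening: 0.0503
```

>>> play_rows --steps '[0, 0, 0, 0, 0, 0, 0, 0, 0, 0, 0, 0, 0, 0, 0, 0, 0, 0, 0, 0, 0, 0, 0, 0, 0, 0, 0, 0, 0, 0, -0.02, 0, 0, 0, 0, 0, -0.05, 0, 0, 0, 0, 0, -0.09, 0, 0, 0, 0, 0, -0.09, 0, 0, 0, 0, 0, -0.09, 0, 0, 0, 0, 0, -0.09, 0, 0, 0, 0, 0]' --fingers 50

```text
time: 17.2
tcp_pos: [0.4872, -0.2331, 0.0662]
orientation: [-2.474, 1.569, 2.507]
wrist_force: [0.5, 0.5, -1.0]
opening: 0.0709
```

```bash
python3 - <<'E'
from snap import *
s=st();go([.6638,.218,.08],t=.2706)
snap(10,[.4886,-.233,.03],names=('scene',),w=100,h=80,f=8)
E
```

```text
17.2 [ 0.4872 -0.2331  0.0662] 0.0709 [ 0.5  0.5 -1. ] [-0.67  0.27  1.8  -0.    1.08 -0.93]
[-0.0136  0.29   -0.3881 -0.1162 -0.0812  0.0639]
scene crop 206 128
```

View pics/scene10b.png

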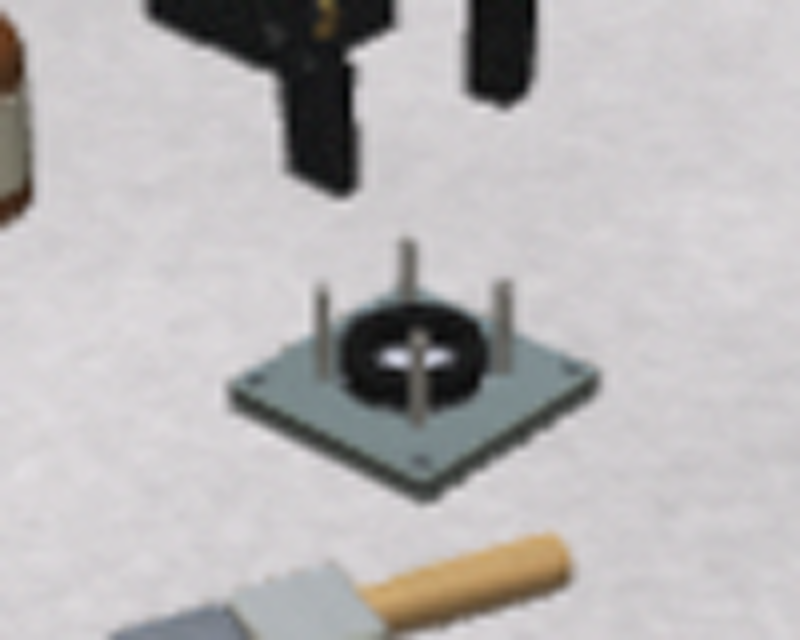

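>>> play_rows --steps '[-0.0136, 0.02, -0.03, 0, 0, 0, -0.0136, 0.05, -0.068, 0, 0, 0, -0.0136, 0.08, -0.108, 0, 0, 0, -0.0136, 0.11, -0.148, 0, 0, 0, -0.0136, 0.14, -0.188, 0, 0, 0, -0.0136, 0.17, -0.228, 0, 0, 0, -0.0136, 0.2, -0.268, 0, 0, 0, -0.0136, 0.23, -0.308, 0, 0, 0, -0.0136, 0.26, -0.348, 0, 0, 0, -0.0136, 0.28, -0.375, 0, 0, 0, -0.0136, 0.29, -0.3881, 0, 0, 0, 0.02, 0.29, -0.3881, 0, 0, 0, 0.05, 0.29, -0.3881, 0, 0, 0, 0.05, 0.29, -0.3881, 0, 0, 0, 0.05, 0.29, -0.3881, 0, 0, 0, 0.05, 0.29, -0.3881, 0, 0, 0]' --fingers 0

```text
time: 18.85
tcp_pos: [0.6656, 0.2174, 0.0186]
orientation: [1.446, 1.569, 0.143]
wrist_force: [0.5, 0.1, 0.0]
opening: 0.0884
```

```bash
python3 - <<'E'
from snap import *
s=st();go([.6638,.218,-.0355],t=.2706)
snap(11,[.66,.218,.02],names=('scene',))
from fit2 import fitm
from seg import cyl
p=capture('top')
v,*r=fitm(p,lambda p,v:cyl(p,*v,.012,.026,.026),(.4886,-.233),(.003,.003));print(v,r)
E
```

```text
18.85 [0.6656 0.2174 0.0186] 0.0884 [0.5 0.1 0. ] [ 0.15  0.64  1.37 -0.    1.13 -0.12]
[ 0.0541 -0.0017 -0.0011 -0.1329  0.0132 -0.104 ]
scene crop 247 257
[ 0.4783249  -0.24764039] [np.float64(653.2922973632812), np.uint64(966), np.float32(272.03125)]
```

View pics/scene11b.png

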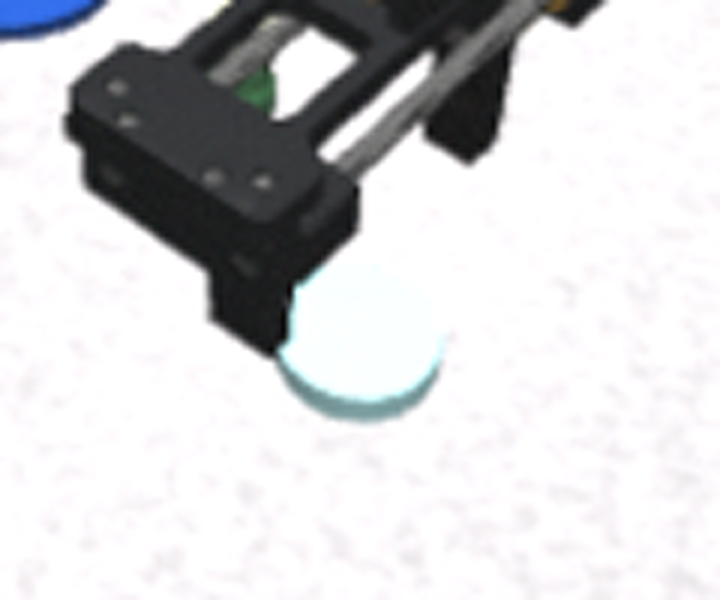

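>>> play_rows --steps '[0.015, -0.0017, -0.0011, 0, 0, 0, 0.035, -0.0017, -0.0011, 0, 0, 0, 0.048, -0.0017, -0.0011, 0, 0, 0, 0.054, -0.0017, -0.0011, 0, 0, 0, 0.054, -0.0017, -0.0011, 0, 0, 0, 0.054, -0.0017, -0.0011, 0, 0, 0]'

```text
time: 19.55
tcp_pos: [0.6629, 0.2181, -0.0367]
orientation: [1.44, 1.57, 0.138]
wrist_force: [-0.0, -0.2, 0.5]
opening: 0.088
```

>>> play_rows --steps '[0, 0, 0, 0, 0, 0, 0, 0, 0, 0, 0, 0, 0, 0, 0, 0, 0, 0, 0, 0, 0, 0, 0, 0, 0, 0, 0, 0, 0, 0, 0, 0, 0, 0, 0, 0, 0, 0, 0, 0, 0, 0, 0, 0, 0, 0, 0, 0]' --fingers 200

```text
time: 20.35
tcp_pos: [0.6627, 0.2181, -0.0368]
orientation: [1.632, 1.571, 0.33]
wrist_force: [-0.2, 0.4, -0.4]
opening: 0.0512
```

```bash
python3 - <<'E'
from snap import *
s=st();go([.6638,.218,.045],[.4886,-.2335,.045],t=.2706)
E
```

```text
20.35 [ 0.6627  0.2181 -0.0368] 0.0512 [-0.2  0.4 -0.4] [ 0.15  0.71  1.39  0.    1.04 -0.12]
[-0.0818  0.0011  0.0004 -0.1159 -0.0002 -0.003 ]
[-8.180e-02 -2.877e-01  3.892e-01 -1.159e-01 -2.000e-04 -3.000e-03]
```

>>> play_rows --steps '[-0.02, 0, 0, 0, 0, 0, -0.05, 0, 0, 0, 0, 0, -0.08, 0, 0, 0, 0, 0, -0.085, -0.02, 0.03, 0, 0, 0, -0.085, -0.05, 0.067, 0, 0, 0, -0.085, -0.08, 0.107, 0, 0, 0, -0.085, -0.11, 0.148, 0, 0, 0, -0.085, -0.14, 0.19, 0, 0, 0, -0.085, -0.17, 0.23, 0, 0, 0, -0.085, -0.2, 0.27, 0, 0, 0, -0.085, -0.23, 0.311, 0, 0, 0, -0.085, -0.258, 0.35, 0, 0, 0, -0.085, -0.28, 0.379, 0, 0, 0, -0.085, -0.2877, 0.389, 0, 0, 0, -0.085, -0.2877, 0.389, 0, 0, 0, -0.085, -0.2877, 0.389, 0, 0, 0, -0.085, -0.2877, 0.389, 0, 0, 0]'

```text
time: 22.05
tcp_pos: [0.489, -0.2317, 0.0484]
orientation: [2.832, 1.57, 1.532]
wrist_force: [-0.1, -0.1, -1.3]
opening: 0.0504
```

```bash
python3 - <<'E'
from snap import *
from seg import cyl
s=st();go([.4886,-.2335,-.0108],t=.2706)
snap(12,[.4886,-.233,.06],names=('scene',))
p=capture('scene')
for c in((.4873,-.2334),s['tcp_pos'][:2]):
    z=s['tcp_pos'][2]+.0368
    q=(cyl(p,*c,z,z+.012,.026)-(196,109))*6+2.5;print(c,z,q.min(0).round(),q.max(0).round())
E
```

```text
22.05 [ 0.489  -0.2317  0.0484] 0.0504 [-0.1 -0.1 -1.3] [-0.66  0.3   1.81  0.    1.04 -0.93]
[ 0.0592 -0.0009  0.0017 -0.0125 -0.0262 -0.0084]
scene crop 196 109
(0.4873, -0.2334) 0.08516551168962838 [310. 203.] [427. 284.]
[ 0.48904233 -0.2316711 ] 0.08516551168962838 [308. 205.] [426. 286.]
```

View pics/scene12b.png

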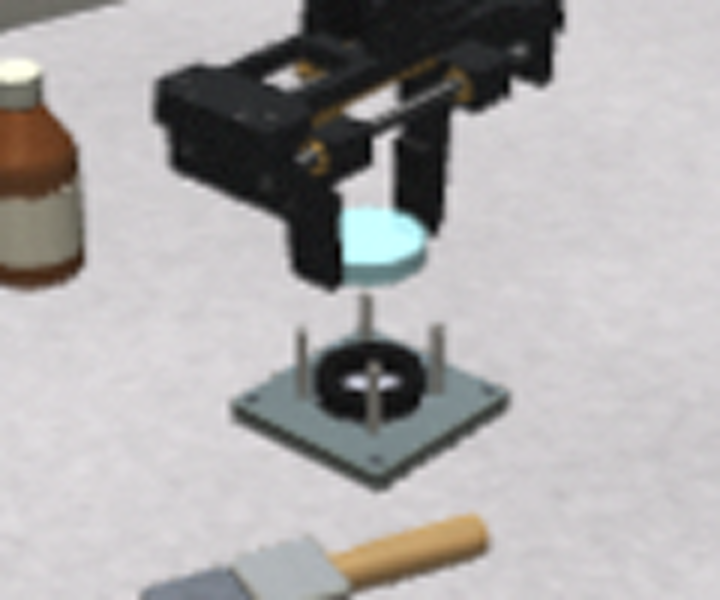

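>>> play_rows --steps '[0.0, -0.0011, 0.0015, 0, 0, 0, 0.012, -0.0011, 0.0015, 0, 0, 0, 0.025, -0.0011, 0.0015, 0, 0, 0, 0.035, -0.0011, 0.0015, 0, 0, 0, 0.042, -0.0011, 0.0015, 0, 0, 0, 0.042, -0.0011, 0.0015, 0, 0, 0, 0.042, -0.0011, 0.0015, 0, 0, 0]'

```text
time: 22.85
tcp_pos: [0.4877, -0.235, 0.0059]
orientation: [-2.597, 1.57, 2.384]
wrist_force: [0.1, 0.2, -0.6]
opening: 0.0511
```

```bash
python3 - <<'E'
from snap import *
s=st();go([.4884,-.2334,-.0108],t=.2706)
snap(13,[.4886,-.233,.04],names=('scene',),w=100,h=80,f=8)
E
```

```text
22.85 [ 0.4877 -0.235   0.0059] 0.0511 [ 0.1  0.2 -0.6] [-0.67  0.37  1.82  0.    0.96 -0.94]
[ 0.0167  0.0011 -0.0014 -0.1268 -0.0284  0.0171]
scene crop 206 125
```

View pics/scene13b.png

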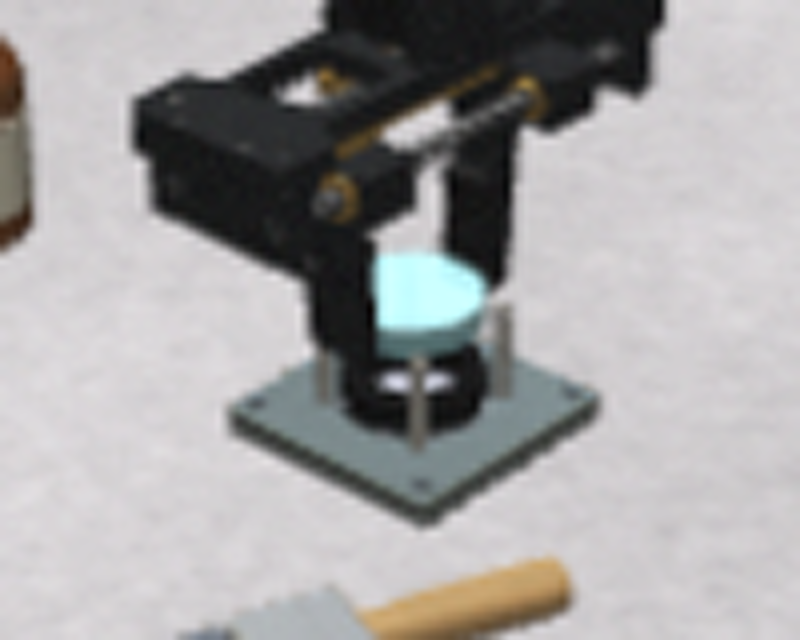

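>>> play_rows --steps '[0.0, 0.0006, -0.001, 0, 0, 0, 0.005, 0.0006, -0.001, 0, 0, 0, 0.01, 0.0006, -0.001, 0, 0, 0, 0.0145, 0.0006, -0.001, 0, 0, 0, 0.0155, 0.0006, -0.001, 0, 0, 0, 0.0155, 0.0006, -0.001, 0, 0, 0]'

```text
time: 23.5
tcp_pos: [0.4879, -0.2338, -0.0097]
orientation: [-2.482, 1.57, 2.499]
wrist_force: [-1.0, -0.2, -0.6]
opening: 0.0512
```

>>> play_rows --steps '[0, 0, 0, 0, 0, 0, 0, 0, 0, 0, 0, 0, 0, 0, 0, 0, 0, 0, 0, 0, 0, 0, 0, 0, 0, 0, 0, 0, 0, 0, -0.02, 0, 0, 0, 0, 0, -0.05, 0, 0, 0, 0, 0, -0.08, 0, 0, 0, 0, 0, -0.08, 0, 0, 0, 0, 0, -0.08, 0, 0, 0, 0, 0, -0.08, 0, 0, 0, 0, 0]' --fingers 50

```text
time: 24.6
tcp_pos: [0.4874, -0.2333, 0.0696]
orientation: [-2.504, 1.569, 2.477]
wrist_force: [-0.8, 0.1, 0.5]
opening: 0.0709
```

```bash
python3 - <<'E'
from snap import *
s=st();go([.4687,.021,.05],[.4687,.021,.02],t=.2706)
snap(14,[.4886,-.233,.03],names=('scene',),w=100,h=80,f=8)
E
```

```text
24.6 [ 0.4874 -0.2333  0.0696] 0.0709 [-0.8  0.1  0.5] [-0.67  0.26  1.8  -0.    1.08 -0.93]
[ 0.0199  0.0495 -0.2501 -0.1174 -0.0904  0.0668]
[ 0.0499  0.0496 -0.2501 -0.1174 -0.0904  0.0668]
scene crop 206 128
```

View pics/scene14b.png

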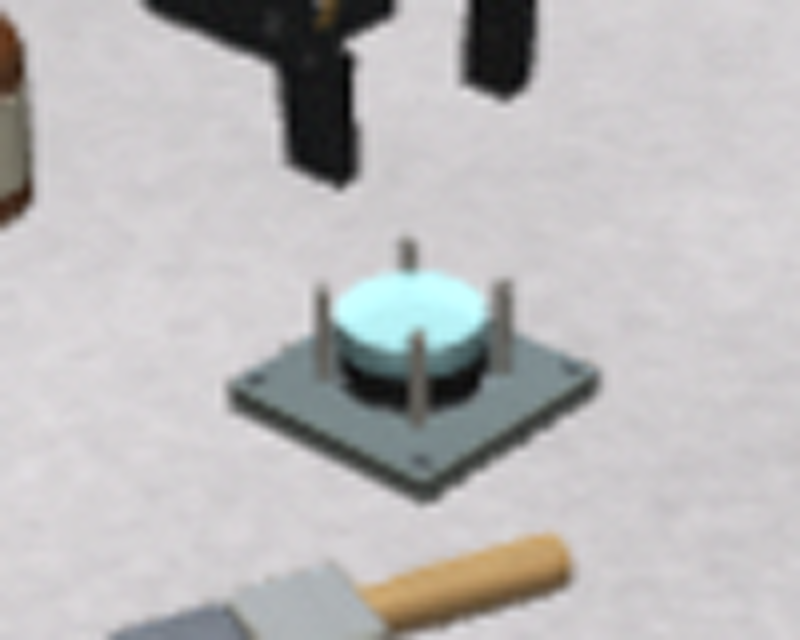

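Lens is flat on the spacer, between the pins. Next the retainer.

>>> play_rows --steps '[0, 0.005, -0.025, 0, 0, 0, 0, 0.013, -0.065, 0, 0, 0, 0, 0.022, -0.11, 0, 0, 0, 0, 0.031, -0.155, 0, 0, 0, 0, 0.04, -0.2, 0, 0, 0, 0, 0.047, -0.238, 0, 0, 0, 0.02, 0.0495, -0.25, 0, 0, 0, 0.05, 0.0495, -0.25, 0, 0, 0, 0.05, 0.0495, -0.25, 0, 0, 0, 0.05, 0.0495, -0.25, 0, 0, 0, 0.05, 0.0495, -0.25, 0, 0, 0, 0.05, 0.0495, -0.25, 0, 0, 0]' --fingers 0

```text
time: 25.85
tcp_pos: [0.4706, 0.0196, 0.0218]
orientation: [1.085, 1.569, -0.218]
wrist_force: [-1.1, -0.0, -0.4]
opening: 0.088
```

```bash
python3 - <<'E'
from snap import *
s=st();go([.4687,.021,-.036],t=.2706)
snap(15,[.4687,.021,.03],names=('scene',))
E
```

```text
25.85 [0.4706 0.0196 0.0218] 0.088 [-1.1 -0.  -0.4] [-0.21  0.2   1.99 -0.    0.94 -0.48]
[ 0.0578 -0.0016 -0.0019 -0.1613  0.0536 -0.1012]
scene crop 261 164
```

View pics/scene15b.png

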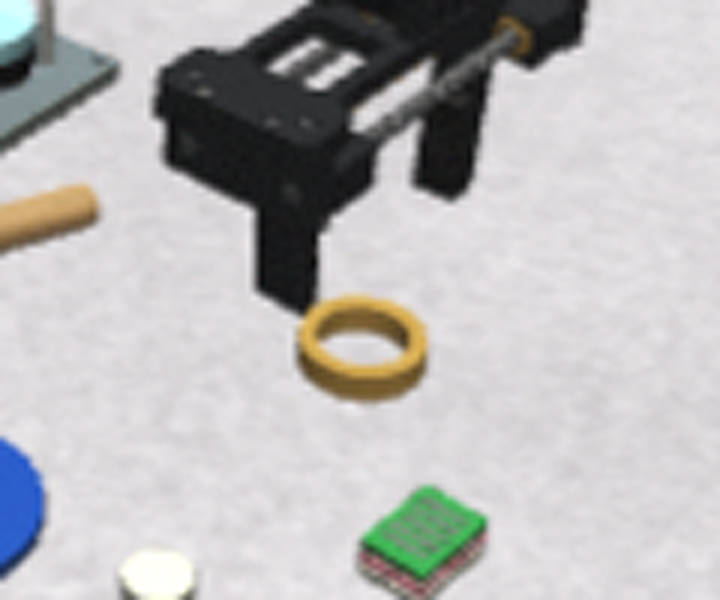

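>>> play_rows --steps '[0.015, -0.001, -0.0012, 0, 0, 0, 0.035, -0.001, -0.0012, 0, 0, 0, 0.05, -0.001, -0.0012, 0, 0, 0, 0.057, -0.001, -0.0012, 0, 0, 0, 0.057, -0.001, -0.0012, 0, 0, 0, 0.057, -0.001, -0.0012, 0, 0, 0]'

```text
time: 26.5
tcp_pos: [0.4689, 0.0209, -0.0356]
orientation: [1.094, 1.57, -0.208]
wrist_force: [0.4, -0.4, 0.5]
opening: 0.0879
```

>>> play_rows --steps '[0, 0, 0, 0, 0, 0, 0, 0, 0, 0, 0, 0, 0, 0, 0, 0, 0, 0, 0, 0, 0, 0, 0, 0, 0, 0, 0, 0, 0, 0, 0, 0, 0, 0, 0, 0, 0, 0, 0, 0, 0, 0, 0, 0, 0, 0, 0, 0]' --fingers 200

```text
time: 27.3
tcp_pos: [0.4683, 0.0211, -0.0362]
orientation: [-0.408, 1.571, -1.71]
wrist_force: [-1.4, 0.4, 4.0]
opening: 0.0513
```

```bash
python3 - <<'E'
from snap import *
s=st();go([.4687,.021,.05],[.4884,-.2335,.05],t=.2706)
R=Rt(.2706);print('disc-tcp tool',R.T@(np.array([.4687,.021,-.0355])-s['tcp_pos']))
E
```

```text
27.3 [ 0.4683  0.0211 -0.0362] 0.0513 [-1.4  0.4  4. ] [-0.21  0.32  2.01 -0.    0.81 -0.48]
[-0.0862  0.0004  0.0002 -0.1133  0.0017  0.0007]
[-0.0861 -0.0482  0.2508 -0.1133  0.0017  0.0007]
disc-tcp tool [-0.00065203  0.00035769  0.00022574]
```

>>> play_rows --steps '[-0.02, 0, 0, 0, 0, 0, -0.05, 0, 0, 0, 0, 0, -0.085, 0, 0, 0, 0, 0, -0.09, -0.006, 0.03, 0, 0, 0, -0.09, -0.014, 0.075, 0, 0, 0, -0.09, -0.023, 0.12, 0, 0, 0, -0.09, -0.032, 0.165, 0, 0, 0, -0.09, -0.04, 0.21, 0, 0, 0, -0.09, -0.047, 0.242, 0, 0, 0, -0.09, -0.0482, 0.2505, 0, 0, 0, -0.09, -0.0482, 0.2505, 0, 0, 0, -0.09, -0.0482, 0.2505, 0, 0, 0, -0.09, -0.0482, 0.2505, 0, 0, 0, -0.09, -0.0482, 0.2505, 0, 0, 0, -0.09, -0.0482, 0.2505, 0, 0, 0]'

```text
time: 28.8
tcp_pos: [0.4883, -0.2322, 0.0538]
orientation: [-2.677, 1.571, 2.305]
wrist_force: [0.1, -0.2, -1.7]
opening: 0.0515
```

```bash
python3 - <<'E'
from snap import *
from seg import cyl
s=st();go([.4884,-.2335,.0018],t=.2706)
snap(16,[.4886,-.233,.06],names=('scene',))
p=capture('scene')
for c in((.4873,-.2334),s['tcp_pos'][:2]):
    z=s['tcp_pos'][2]+.0362
    q=(cyl(p,*c,z,z+.014,.026)-(196,109))*6+2.5;print(c,z,q.min(0).round(),q.max(0).round())
E
```

```text
28.8 [ 0.4883 -0.2322  0.0538] 0.0515 [ 0.1 -0.2 -1.7] [-0.66  0.29  1.8   0.    1.05 -0.93]
[ 0.052  -0.0003  0.0013 -0.0377 -0.0053  0.0026]
scene crop 196 109
(0.4873, -0.2334) 0.08996221886552026 [309. 189.] [427. 274.]
[ 0.48834465 -0.23219524] 0.08996221886552026 [309. 191.] [427. 276.]
```

View pics/scene16b.png

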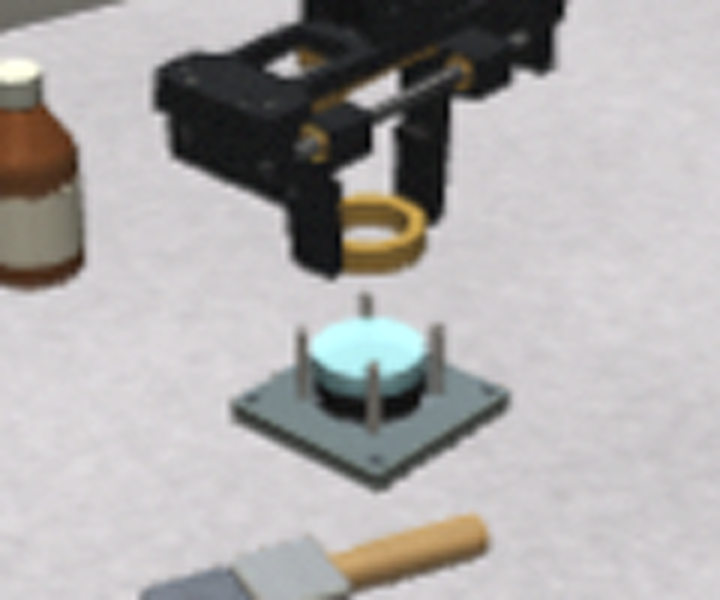

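>>> play_rows --steps '[0.01, -0.0002, 0.0008, 0, 0, 0, 0.022, -0.0002, 0.0008, 0, 0, 0, 0.032, -0.0002, 0.0008, 0, 0, 0, 0.038, -0.0002, 0.0008, 0, 0, 0, 0.038, -0.0002, 0.0008, 0, 0, 0, 0.038, -0.0002, 0.0008, 0, 0, 0]'

```text
time: 29.5
tcp_pos: [0.4882, -0.234, 0.0155]
orientation: [-2.522, 1.57, 2.458]
wrist_force: [0.5, 0.3, -1.1]
opening: 0.0517
```

```bash
python3 - <<'E'
from snap import *
s=st();go([.4881,-.2337,.0018],t=.2706)
E
```

```text
29.5 [ 0.4882 -0.234   0.0155] 0.0517 [ 0.5  0.3 -1.1] [-0.67  0.35  1.82  0.    0.97 -0.93]
[ 0.0137 -0.     -0.0003 -0.1244 -0.023   0.0164]
```

>>> play_rows --steps '[0.004, 0, 0, 0, 0, 0, 0.008, 0, 0, 0, 0, 0, 0.011, 0, 0, 0, 0, 0, 0.013, 0, 0, 0, 0, 0, 0.0132, 0, 0, 0, 0, 0, 0.0132, 0, 0, 0, 0, 0]'

```text
time: 30.1
tcp_pos: [0.4882, -0.234, 0.0025]
orientation: [-2.396, 1.571, 2.585]
wrist_force: [-0.3, 0.3, -0.7]
opening: 0.0517
```

```bash
python3 - <<'E'
from snap import *
s=st()
snap(17,[.4886,-.233,.04],names=('scene',),w=100,h=80,f=8)
E
```

```text
30.1 [ 0.4882 -0.234   0.0025] 0.0517 [-0.3  0.3 -0.7] [-0.67  0.37  1.82 -0.    0.95 -0.93]
scene crop 206 125
```

View pics/scene17b.png

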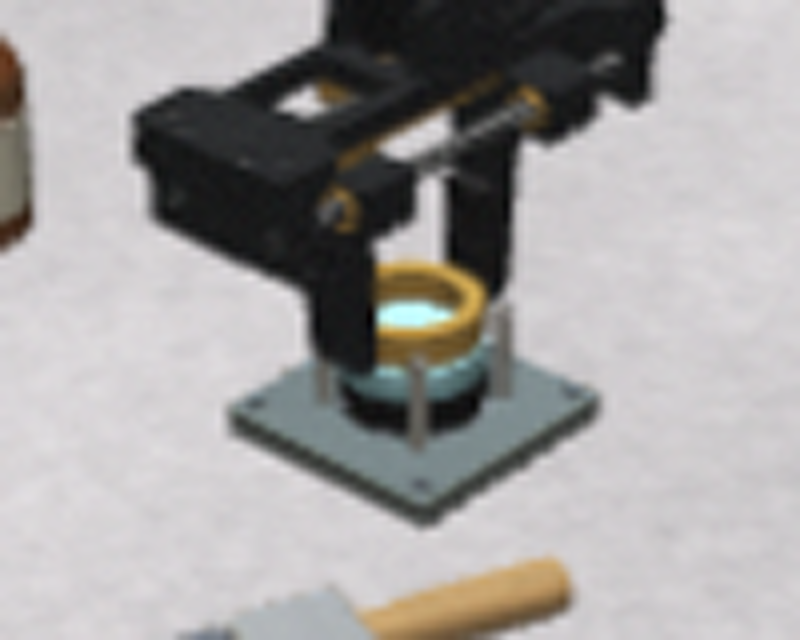

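>>> play_rows --steps '[0.0005, 0, 0, 0, 0, 0, 0.0005, 0, 0, 0, 0, 0, 0.0005, 0, 0, 0, 0, 0, 0.0005, 0, 0, 0, 0, 0, 0.0005, 0, 0, 0, 0, 0, -0.02, 0, 0, 0, 0, 0, -0.05, 0, 0, 0, 0, 0, -0.09, 0, 0, 0, 0, 0, -0.12, 0, 0, 0, 0, 0, -0.12, 0, -0.04, 0, 0, 0, -0.12, 0, -0.09, 0, 0, 0, -0.12, 0, -0.14, 0, 0, 0, -0.12, 0, -0.19, 0, 0, 0, -0.12, 0, -0.23, 0, 0, 0, -0.12, 0, -0.25, 0, 0, 0, -0.12, 0, -0.25, 0, 0, 0, -0.12, 0, -0.25, 0, 0, 0]' --fingers 50

```text
time: 31.85
tcp_pos: [0.4223, 0.0069, 0.1228]
orientation: [0.702, 1.57, -0.598]
wrist_force: [-0.3, -0.3, 0.2]
opening: 0.0709
```

```bash
python3 - <<'E'
from snap import *
from fit2 import fitm
from seg import cyl
s=st()
snap(18,[.4886,-.233,.03],w=100,h=80,f=8)
for n in('scene','top'):
    p=capture(n)
    for q,z in(('retainer_center',.045),('vial_mid',.022),('cassettes_mid',.009),('brush_grip',.01),('reagent_mid',.055),('filter_center',.014)):
        for d in recognise(p,q)[:1]:
            b=np.array(d['box'])*[512,384,512,384];print(n,q,round(d['conf'],2),ray(p,(b[0]+b[2])/2,(b[1]+b[3])/2,z).round(4))
E
```

```text
31.85 [0.4223 0.0069 0.1228] 0.0709 [-0.3 -0.3  0.2] [-0.27 -0.08  2.05 -0.    1.17 -0.54]
scene crop 206 128
top crop 251 177
scene retainer_center 0.49 [ 0.4887 -0.2369  0.045 ]
scene vial_mid 0.84 [0.6336 0.1157 0.022 ]
scene cassettes_mid 0.73 [0.5232 0.1251 0.009 ]
scene brush_grip 0.88 [ 0.584 -0.113  0.01 ]
scene reagent_mid 0.91 [ 0.5547 -0.4418  0.055 ]
scene filter_center 0.69 [0.6621 0.0123 0.014 ]
top brush_grip 0.73 [ 0.5799 -0.128   0.01  ]
top reagent_mid 0.58 [ 0.557  -0.4355  0.055 ]
top filter_center 0.53 [0.6618 0.0029 0.014 ]
```

View pics/scene18b.png

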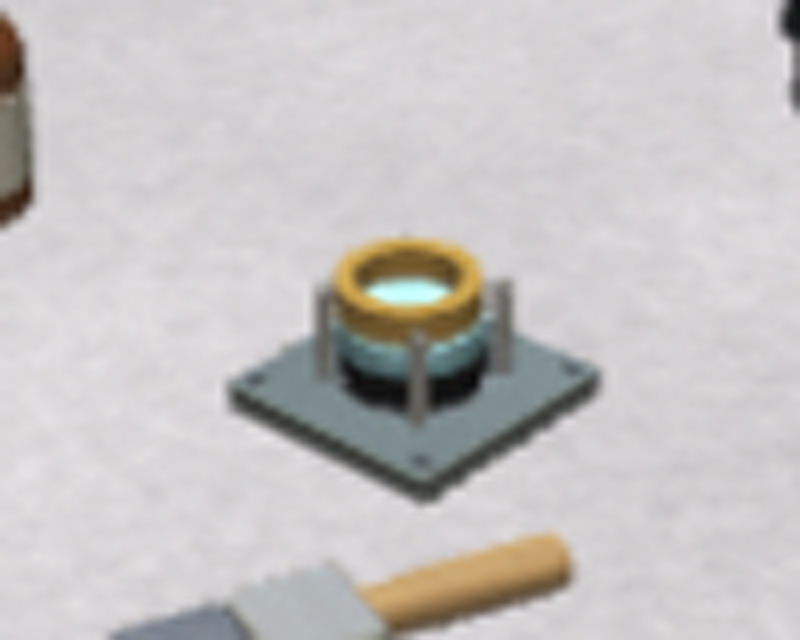

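View pics/top18b.png

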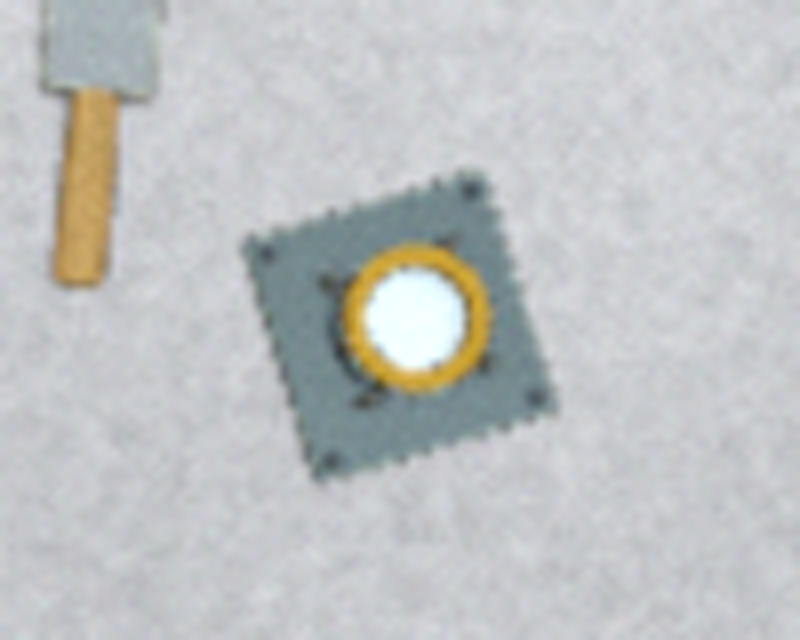

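View pics/scene18.png

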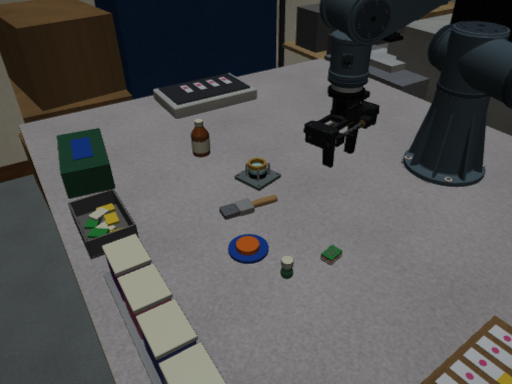

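```bash
python3 - <<'E'
from fit2 import *
from scipy.optimize import minimize
for n,hc in(('scene',(.4873,-.2334)),('top',(.4896,-.2328))):
    p=capture(n);h=cv2.cvtColor(p['pixels'],cv2.COLOR_RGB2HSV)
    c=proj(p,[*hc,.045]).astype(int);lo=c-16;hi=c+16
    m=((h[...,1]>90)&(h[...,0]<30))[lo[1]:hi[1],lo[0]:hi[0]].astype(np.uint8)
    cs,_=cv2.findContours(m,cv2.RETR_EXTERNAL,cv2.CHAIN_APPROX_NONE);k=max(cs,key=len);f=np.zeros_like(m);cv2.drawContours(f,[cv2.convexHull(k)],-1,1,-1)
    ob=cv2.GaussianBlur(f.astype(np.float32),(0,0),.8)
    for zb in(.036,.038,.040,.042):
        F=lambda v:float(((cv2.GaussianBlur(render(cyl(p,v[0],v[1],zb,zb+.014,.026),lo,f.shape),(0,0),.8)-ob)**2).sum())
        r=minimize(F,hc,method='Nelder-Mead',options=dict(initial_simplex=[hc,(hc[0]+.003,hc[1]),(hc[0],hc[1]+.003)],xatol=1e-5))
        print(n,zb,r.x.round(4),round(r.fun,2),f.sum(),'rel holder mm',((r.x-hc)*1e3).round(1))
E
```

```text
scene 0.036 [ 0.4869 -0.2375] 6.04 202 rel holder mm [-0.4 -4.1]
scene 0.038 [ 0.4885 -0.2345] 6.65 202 rel holder mm [ 1.2 -1.1]
scene 0.04 [ 0.4901 -0.232 ] 7.32 202 rel holder mm [2.8 1.4]
scene 0.042 [ 0.4918 -0.2294] 7.92 202 rel holder mm [4.5 4. ]
top 0.036 [ 0.4902 -0.2348] 1.46 273 rel holder mm [ 0.6 -2. ]
top 0.038 [ 0.49   -0.2343] 1.6 273 rel holder mm [ 0.4 -1.5]
top 0.04 [ 0.4899 -0.2343] 1.64 273 rel holder mm [ 0.3 -1.5]
top 0.042 [ 0.4899 -0.234 ] 1.77 273 rel holder mm [ 0.3 -1.2]
```

```bash
python3 -c "
from bench import *
print(job_done(),state()['time'])"
```

```text
the job is handed in; nothing more can be done
the job is handed in; nothing more can be done
```

I stacked the spacer, lens and brass ring in the four-pin holder in that order, laid the amber filter on the blue pad, let go of everything and handed the job in. It took about 32 s of robot time. `job_done()` gives no verdict, so this rests on my own last checks.

**What the last checks showed**
- **Stack:** the spacer and lens each looked flat between the pins right after release. The brass ring fits at its expected height (bottom about 38 mm above the bench), 1.6 mm off the holder axis in both cameras (5 mm allowed).
- **Filter:** flat on the pad, about 2 mm from its centre when measured just after placing (15 mm allowed).
- **Bystanders:** the vial, cassettes, brush and bottle were found where they started. The last readings were within about 5 mm of the first, which is the detector's scatter. The top camera did not find the vial or cassettes in the last pictures, so those two rest on the scene camera alone.
- **Arm:** raised clear of everything, with about zero wrist force.

**What disagreed**
- **Reported tool height:** the reported TCP sits about 37 mm below the real fingertips. My first close on the filter therefore shut above it, without moving it. I found the real height by lowering slowly to the bench, with contact up to 29 N on the wrist, and worked with that offset from then on.
- **Cameras:** the two differed by 1–2 mm in x, so I averaged them.
- **Detector:** the final scene-camera reading for the filter was about 9 mm off in y from the top camera's. I trusted the earlier top-camera colour measurement of the filter instead.

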